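# Stack up the pump inlet: screen, tee, ring, cap

### The job

Build up the pump's inlet on the port with the green base: first the centering ring with the brass mesh screen, on it the steel tee standing upright, on the tee the plain aluminium centering ring, and last the blanking cap with the blue knob, each one fully seated and level on the one below. Let go of everything and leave the finished stack standing. The orange exhaust port stays empty; leave the wrench and the two brass nuts where they lie.

Things in the scene. Friction and masses are not known exactly. Their poses are not given: they have to be found in the camera images.
- inlet: Target, fixed: pump inlet port. Square green base 80 x 80 mm, 28 mm high, with a steel stub in its middle ending in a round flange 50 mm across, its flat top 60 mm above the shelf. The bore in it is 40 mm across, 13 mm deep, open at the top. Origin: centre of the underside, on the shelf, straight below the bore; z up.
- exhaust: Fixed exhaust port, to stay empty: same shape and size as the inlet port but with an orange base. Origin: centre of its underside, on the shelf; z up.
- screen_ring_mid (a point): Screen ring, black rim, brass mesh closing its middle: rim 60 mm across and 8 mm thick at mid-height; a tapered spigot stands out 5 mm above and 5 mm below it (34 mm across at the rim, 28 at its end); 18 mm tall in all, 60 g. Lies flat on a spigot, rim 5 to 13 mm up. The spigot enters a 40 mm bore until the rim rests on the flange. Grip across the rim. Point: its centre, half-way up; z: its axis.
- plain_ring_mid (a point): Plain ring, all matte aluminium, open hole: rim 60 mm across and 8 mm thick at mid-height; a tapered spigot stands out 5 mm above and 5 mm below it (34 mm across at the rim, 28 at its end); 18 mm tall in all, 60 g. Lies flat on a spigot, rim 5 to 13 mm up. The spigot enters a 40 mm bore until the rim rests on the flange. Grip across the rim. Point: its centre, half-way up; z: its axis.
- tee_mid (a point): Stainless tee, upright, 100 mm tall. At foot and top a round flange 50 mm across, 12 mm thick, with an open 40 mm bore 12 mm deep. The side branch at mid-height reaches 58 mm from the axis; its top is 29 mm below the tee's top. Grip across the top flange; 0.5 to 0.75 kg. Point: on the axis, half-way up, 50 mm above the foot; z up, x the way the branch points.
- cap_mid (a point): Blanking cap: steel disc 50 mm across, 14 mm thick, with a blue knob on top, 24 mm across and 24 mm tall; 38 mm in all, 150 g. A recess below (40 mm across, 8 deep) goes over a ring's spigot until the cap's edge rests on the rim. Point: on its axis, half-way up, 19 mm above its lower edge and 5 mm above the disc's top; z up.
- wrench_mid (a point): Bystander, leave alone: chrome socket wrench with a black grip, lying flat, 185 mm long and up to 36 mm high at its head. The point is near the middle of its length, 14 mm above the shelf; x runs along it to the head.
- nut_a_mid (a point): Bystander, leave alone: brass hexagon nut 32 mm across corners, 14 mm high, lying flat. The point is its centre.
- nut_b_mid (a point): Bystander, leave alone: a second brass hexagon nut, the same as the other. The point is its centre.
Not all that is in view belongs to the job. Of the things shaped like the part that bears plain_ring_mid, the aluminium one is meant. What is shaped like the part that bears cap_mid but turquoise is not meant.

How it is judged:
By the outcome, as a careful person would: the job done as asked, in the order asked, and still so for the second after the job is handed in, with the robot touching nothing.
It also fails if it takes over 115 s, if anything falls off the work surface, if the arm or the gripper's body presses on something with over 40 N, if the wrist force passes 120 N, or if a joint passes its speed limit or range.

### The arm

A 6-joint arm with a two-finger parallel gripper is mounted at the origin on the work surface. World frame = base frame: x ahead of the robot, y to its left, z up, the work surface at z = 0. Lengths are in mm, angles in rad, forces in N, time in s.
With the tool pointing down it reaches from about 275 to 1000 mm from the base axis. Payload 8.4 kg.
Tool frame: the origin (TCP) lies midway between the tips of the shut fingers; the grasp point (between the pads) lies r.grip_point_offset behind it (r.grip_point_offset is the distance from the TCP to the grasp point, in mm); z points along the fingers, y is the direction in which the jaws open and shut (so a half turn about z gives the same grasp; the last joint's range is limited). The gripper opens to 85 mm and grips with 20 to 120 N. Pads are 22 mm wide; open, the fingers measure 114 mm over their backs; the gripper's body (76 mm by 85 mm) begins 54 mm behind the grasp point. The pads swing forward as they close: fully open they stand 13 mm farther back than shut.
Start: joints at [1.112, 0.353, 1.633, -0, 1.155, -0.002], TCP at [275.673, 560.921, 231.281] pointing down, gripper open.
Joint ranges: [-2.63, 2.63], [-0.92, 2.1], [0.06, 2.66], [-1.3, 4.44], [0, 2.69], [-3.02, 3.02]. Speed limits (rad/s): [2.22, 2.22, 2.79, 3.14, 3.14, 3.14].

### API

Orientations are given as [roll, pitch, yaw] about the fixed x, y, z axes, in that order (R = Rz(yaw) Ry(pitch) Rx(roll)).
In Python, from rig import r gives the robot as it stands.
- The arm moves only by the tool move_arm, never from a script. Its argument "targets" is one flat list of numbers, 5 for each row, row after row: the gripper's target within -1 to 1 (fully open at 1, half-way at 0, shut at -1), then the shift along the tool's x, y, z in cm, then the turn about the tool's z in degrees. In form: [gripper, tx, ty, tz, turn, gripper, tx, ty, tz, turn, ...]. A call has 1 to 10 rows; each row is the pose to reach, as a shift and turn from the pose commanded when the call began, along the tool's axes at that moment; what a row does not reach only later rows make up. A row lasts 1/10 s, in which the tool goes at most 50 mm and 8.59 degrees, less where a joint would pass 70% of its speed; a pose out of reach is approached as far as the arm can. A call with a gripper value outside its range is refused whole. The fingers move at their own pace and stop on an object; "squeeze" is the grip in N (left out, the last holds). Time passes only in rows, so rows that repeat a pose let the fingers close. It gives the time, the measured TCP pose, the force and the opening at its end, in the units of the state.
- r.sense(): the state, without advancing time (a new reading comes with each control period).
- r.grab_frame(name): name is "scene" or "top" or "wrist"; returns a dict with "img" (480x640x3 uint8, blue, green, red), "K" (3x3 intrinsics, pixels), "k1" (the pictures are not rectified: a ray, as slopes to the right and down, at radius r is drawn at 1 + k1 r^2 times it, then the intrinsics apply), "world_to_cam" (4x4, takes a point from world to camera coordinates). Camera axes: x right, y down, z forward; pixel columns grow to the right and rows downward; lengths in mm; the calibration is good to about 2 mm. A picture is of the moment at which its call begins. There is no depth.
- r.sign_off(): hands the job in, once; it reports no verdict.
Trained networks look in a picture, given as the dict that the camera call returned (one of the last four; its "shot" number tells which), for a name from the list of things; names that differ only in an ending like _2 or _b are one class to them, and where a whole thing is asked for, a point or a joint stands for the part that bears it (a point fixed in the world has none). Each returns a list of dicts, best first, with "conf" (0 to 1); they miss things now and then, are a little off and sometimes report something else, mostly with a low value. They report only what shows in the picture. A call takes as long as a camera call. They do not tell look-alikes from the thing itself.
- r.outline_of(picture, thing): "region" (480x640 bool, what is visible of it).
- r.mark_of(picture, thing): "position" ([x, y, z] in mm, in world coordinates, good to about 4 mm: a listed point, or the origin of a listed thing).
The state is a dict: "clock": time; "qpos": joint angles; "qvel": joint speeds; "joint_efforts": joint torques, N m; "eef_pos": TCP position; "tcp_rot": TCP orientation; "contact_force": force on the tool from outside, world axes, zero at the start; "wrist_torque": the same for the moment, N m; "opening": opening from 0.0 (shut) to 1.0 (fully open).
Only numpy, scipy, OpenCV 4.12 (cv2) and the standard library are available. Lean on these libraries where they do the work, as an engineer would, in place of code of your own. Each camera call takes 0.05 s, during which the arm holds its last target.

## Working session

There is one attempt and no reset: what is moved stays moved. The work goes in short steps, Python scripts to look and compute and a tool call to move; the robot and the scene stay as the last step left them, time stands still between calls to the robot, and variables do not carry over. Pictures are saved under pics/ and viewed, and the job is handed in when it is done.

Besides the shell and the picture viewer there is one more tool, called after "Emit:" in YAML: its name, and indented under it one key for each argument. move_arm: Moves the arm, as the interface text tells. Its arguments: {"type":"object","properties":{"targets":{"type":"array","items":{"type":"number"}},"squeeze":{"type":"number"}},"required":["targets"]}

```bash
ls; mkdir -p pics; python3 - <<'E'
from rig import r
import cv2
print(r.sense(), r.grip_point_offset)
for n in ["scene","top","wrist"]:
    f=r.grab_frame(n); cv2.imwrite(f"pics/a_{n}.png",f["img"]); print(n,f["K"].tolist(),f["k1"],f["world_to_cam"].round(3).tolist())
    if n!="wrist":
        for t in ["inlet","exhaust","screen_ring_mid","plain_ring_mid","tee_mid","cap_mid","wrench_mid","nut_a_mid"]:
            print(t,[(round(m["conf"],2),[round(v) for v in m["position"]]) for m in r.mark_of(f,t)])
E
```

```text
pics
{'clock': 0.0, 'qpos': array([ 1.11160396e+00,  3.53664930e-01,  1.63411332e+00,  1.34210410e-05,
        1.15521470e+00, -2.37421645e-03]), 'qvel': array([ 7.21927955e-04, -3.10094656e-04, -7.43775231e-04, -8.44539747e-05,
        7.84781559e-04, -2.29285764e-03]), 'joint_efforts': array([-1.46609342e-03, -6.05259275e+01, -3.42057717e+01,  4.74326430e-05,
        9.43038496e-03, -4.84971338e-06]), 'eef_pos': array([275.45772698, 560.50060533, 230.56011201]), 'tcp_rot': array([-3.14019239e+00, -1.55956242e-05,  2.68476907e+00]), 'contact_force': array([-0.36678874, -0.32640056,  0.32972935]), 'wrist_torque': array([-0.03132863,  0.01915992, -0.01496749]), 'opening': 1.001088326616895} 18.700000000000003
scene [[484.97479984063915, 0.0, 318.5206463601883], [0.0, 484.97479984063915, 239.1553948565821], [0.0, 0.0, 1.0]] -0.045848347446977966 [[0.847, 0.531, 0.023, -484.848], [0.308, -0.457, -0.834, -111.432], [-0.432, 0.714, -0.551, 1123.775], [0.0, 0.0, 0.0, 1.0]]
inlet [(0.78, [633, -83, 2])]
exhaust [(0.71, [641, 86, -4])]
screen_ring_mid [(0.65, [562, -321, 10])]
plain_ring_mid
[... 397 characters left out ...]
0.987, -0.018, -0.158, 568.223], [0.158, 0.009, -0.987, 1173.246], [0.0, 0.0, 0.0, 1.0]]
inlet [(0.66, [636, -85, 0])]
exhaust [(0.75, [639, 92, 0])]
screen_ring_mid [(0.71, [555, -324, 12])]
plain_ring_mid [(0.69, [451, -75, 10]), (0.62, [349, -124, 10]), (0.58, [516, -172, 11])]
tee_mid [(0.82, [502, 289, 52])]
cap_mid [(0.92, [453, 162, 20]), (0.67, [457, 69, 21])]
wrench_mid [(0.82, [762, 22, 11])]
nut_a_mid [(0.56, [681, -216, 9])]
wrist [[344.0831432605318, 0.0, 317.75214608011794], [0.0, 344.0831432605318, 237.8980377890809], [0.0, 0.0, 1.0]] -0.025238420814228342 [[0.441, 0.898, 0.001, -625.075], [0.866, -0.425, 0.262, -34.773], [0.236, -0.115, -0.965, 377.174], [0.0, 0.0, 0.0, 1.0]]
```

View pics/a_top.png

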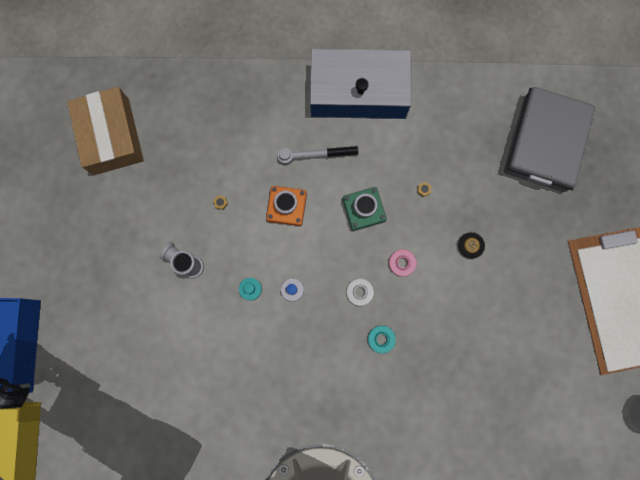

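View pics/a_scene.png

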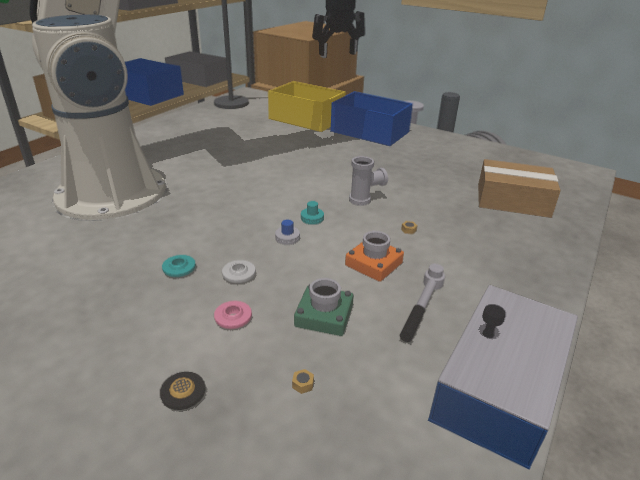

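View pics/a_wrist.png

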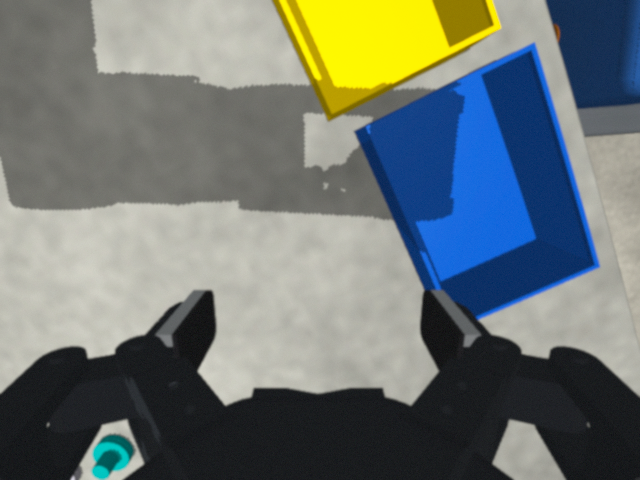

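The top view shows three rings: pink (402,263), white/aluminium (360,292) and turquoise (381,339). The aluminium one at (360,292) fits. There are two caps: turquoise (250,289) and steel with a blue knob (291,290). The steel one is meant. I'll confirm both in an enlarged crop and refine the positions with outlines.

```bash
cat > h.py <<'E'
from rig import r
import cv2, numpy as np
from scipy.optimize import least_squares
def proj(f,P):
    P=np.atleast_2d(P); W=f["world_to_cam"]; c=P@W[:3,:3].T+W[:3,3]
    s=c[:,:2]/c[:,2:]; s=s*(1+f["k1"]*(s**2).sum(1,keepdims=True))
    return s@f["K"][:2,:2].T+f["K"][:2,2]
def circ(rad,z,n=72):
    a=np.linspace(0,2*np.pi,n,endpoint=False); return np.c_[rad*np.cos(a),rad*np.sin(a),np.full(n,z)]
MODEL={"screen_ring_mid":np.vstack([circ(30,5),circ(30,13)]),"plain_ring_mid":np.vstack([circ(30,5),circ(30,13)]),
"cap_mid":np.vstack([circ(25,0),circ(25,14),circ(12,38)])}
def silh(f,name,xy):
    if name=="cap_mid":
        m=np.zeros((480*4,640*4),np.uint8)
        for A in (np.vstack([circ(25,0),circ(25,14)]),np.vstack([circ(12,14),circ(12,38)])):
            h=cv2.convexHull((proj(f,A+np.r_[xy,0])*4).astype(np.float32)); cv2.fillConvexPoly(m,h.round().astype(int),1)
        M=cv2.moments(m,True); return np.array([M["m10"],M["m01"]])/M["m00"]/4
    h=cv2.convexHull(proj(f,MODEL[name]+np.r_[xy,0]).astype(np.float32)); M=cv2.moments(h); return np.array([M["m10"],M["m01"]])/M["m00"]
def locate(f,name,guess):
    os_=r.outline_of(f,name); g=silh(f,name,np.array(guess,float)); best=None
    for o in os_:
        m=o["region"].astype(np.uint8)
        m=cv2.morphologyEx(m,cv2.MORPH_CLOSE,np.ones((15,15)))
        cn,_=cv2.findContours(m,cv2.RETR_EXTERNAL,cv2.CHAIN_APPROX_NONE)
        if not cn: continue
        c=max(cn,key=cv2.contourArea); M=cv2.moments(c)
        if M["m00"]<20: continue
        p=np.array([M["m10"],M["m01"]])/M["m00"]; d=np.hypot(*(p-g))
        if best is None or d<best[0]: best=(d,p,o["conf"],M["m00"])
    if best is None: return None
    s=least_squares(lambda q:silh(f,name,q)-best[1],guess,diff_step=1e-2)
    return s.x.round(1),best[1].round(1),round(best[2],2),best[3]
E
python3 - <<'E'
from h import *
for n in ["top","scene"]:
    f=r.grab_frame(n)
    for t,g in [("screen_ring_mid",(557,-323)),("plain_ring_mid",(450,-78)),("cap_mid",(456,70))]: print(n,t,locate(f,t,g))
    if n=="top": top=f
    else: sc=f
cv2.imwrite("pics/crop.png",np.vstack([cv2.resize(top["img"][230:360,220:430],None,fx=3.5,fy=3.5)[:, :735][:300],cv2.resize(sc["img"][190:340,150:360],(735,300))]))
E
```

```text
top screen_ring_mid (array([ 559.7, -321.5]), array([470.6, 245.2]), 0.59, 545.0)
top plain_ring_mid (array([451.5, -77. ]), array([359.8, 292.3]), 0.81, 577.5)
top cap_mid (array([454.6,  70.2]), array([292.3, 289.7]), 0.96, 395.0)
scene screen_ring_mid (array([ 559.5, -324.5]), array([182.1, 390.4]), 0.72, 1350.5)
scene plain_ring_mid (array([452.4, -79.2]), array([238.4, 271.2]), 0.56, 555.5)
scene cap_mid (array([454.8,  68.5]), array([287.1, 233.1]), 0.94, 398.5)
```

View pics/crop.png

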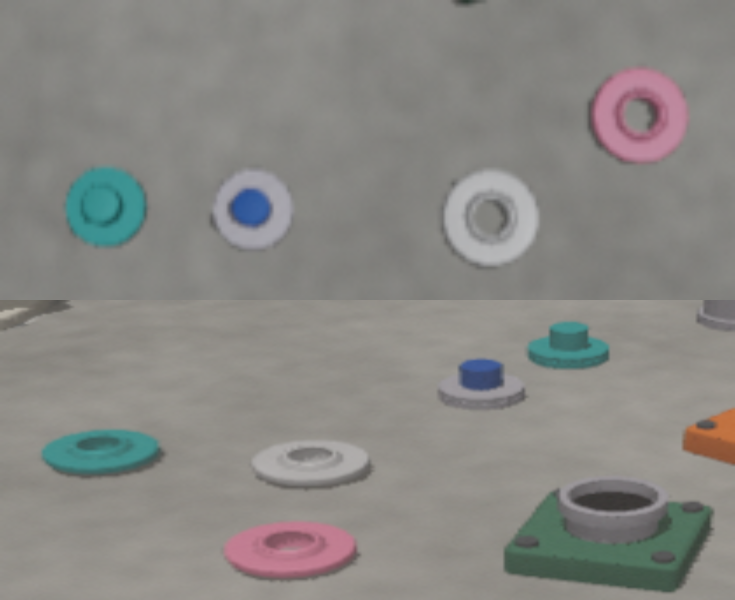

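The crops confirm it: the aluminium ring is in the middle, and the cap has a blue knob on a steel disc. First I'll go over the inlet to measure it with the wrist camera, turning so that the jaws lie along world x.

Emit:
move_arm:
  targets: [1,-31.6,-24.1,0,32,1,-63.2,-48.1,0,63.8,1,-63.2,-48.1,0,63.8,1,-63.2,-48.1,0,63.8,1,-63.2,-48.1,0,63.8,1,-63.2,-48.1,0,63.8,1,-63.2,-48.1,0,63.8,1,-63.2,-48.1,0,63.8,1,-63.2,-48.1,0,63.8,1,-63.2,-48.1,0,63.8]
  squeeze: 40

```text
clock: 2.35
eef_pos: [499.9, 111.7, 231.6]
tcp_rot: [3.141, -0.0, 1.571]
contact_force: [1.8, 0.5, 0.1]
opening: 1.004
```

Emit:
move_arm:
  targets: [1,-26,13,0,0,1,-26,13,0,0,1,-26,13,0,0,1,-26,13,0,0,1,-26,13,0,0,1,-26,13,0,0,1,-26,13,0,0,1,-26,13,0,0,1,-26,13,0,0]

```text
clock: 3.25
eef_pos: [628.8, -145.5, 231.1]
tcp_rot: [-3.141, -0.0, 1.572]
contact_force: [-0.0, -0.0, 0.3]
opening: 0.998
```

```bash
python3 - <<'E'
from h import *
s=r.sense(); print(s["eef_pos"].round(1),s["tcp_rot"].round(3),s["qpos"].round(2))
f=r.grab_frame("wrist"); cv2.imwrite("pics/b_w.png",f["img"])
np.savez("b.npz",**{k:f[k] for k in("img","K","k1","world_to_cam")})
print(r.mark_of(f,"inlet")[:1], proj(f,[635,-84,60]))
E
```

```text
[ 628.8 -145.5  231.1] [-3.141 -0.     1.572] [-0.23  0.39  1.59  0.    1.17 -0.23]
[{'position': [637.8, -84.4, 1.7], 'conf': 0.74}] [[324.34230005 149.95220561]]
```

View pics/b_w.png

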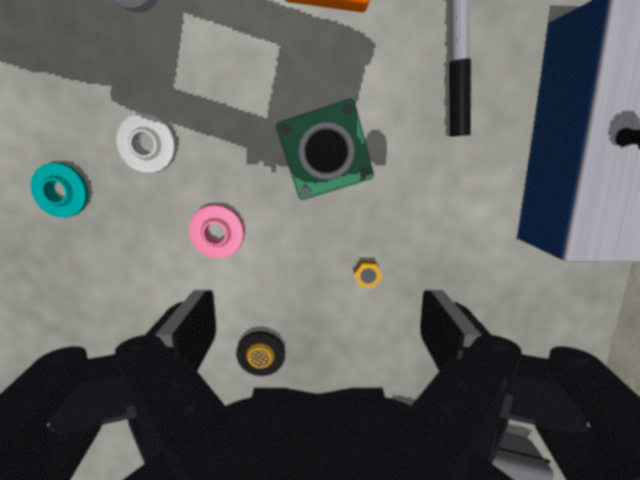

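```bash
cat >> h.py <<'E'
def dark(f,guess,rad,z,half=25,th=60):
    p=proj(f,[*guess,z])[0]; x0,y0=int(p[0])-half,int(p[1])-half
    g=cv2.cvtColor(f["img"],cv2.COLOR_BGR2GRAY)[y0:y0+2*half,x0:x0+2*half]
    n,l,st,c=cv2.connectedComponentsWithStats((g<th).astype(np.uint8))
    i=1+np.argmin(np.hypot(*(c[1:]-half).T)+ (st[1:,4]<30)*99)
    cc=c[i]+[x0,y0]
    s=least_squares(lambda q:proj(f,np.r_[q,z])[0]-cc,guess)
    # expected area
    a=cv2.contourArea(cv2.convexHull((proj(f,circ(rad,z)+np.r_[guess,0])).astype(np.float32)))
    return s.x.round(1),cc.round(1),st[i,4],round(a)
E
python3 - <<'E'
from h import *
w=r.grab_frame("wrist"); t=r.grab_frame("top"); s=r.grab_frame("scene")
for th in (40,55,70): print(th,"wrist",dark(w,(635,-84),20,60,32,th),"top",dark(t,(635,-84),20,60,18,th))
for n,f in (("w",w),("s",s)):
  for o,g in [("screen_ring_mid",(559,-323)),("plain_ring_mid",(452,-78))]: print(n,o,locate(f,o,g))
cv2.imwrite("pics/c.png",np.hstack([cv2.resize(w["img"][90:210,264:384],(400,400)),cv2.resize(t["img"][175:235,336:396],(400,400))]))
E
```

```text
40 wrist (array([636.4, -84.5]), array([325.7, 151. ]), np.int32(1372), 1647) top (array([635.5, -83.3]), array([365. , 204.8]), np.int32(215), 267)
55 wrist (array([636.4, -84.4]), array([325.7, 150.9]), np.int32(1450), 1647) top (array([635.7, -84. ]), array([365.3, 204.7]), np.int32(235), 267)
70 wrist (array([636.4, -84.4]), array([325.7, 150.9]), np.int32(1549), 1647) top (array([635.9, -84. ]), array([365.2, 204.6]), np.int32(266), 267)
w screen_ring_mid (array([ 559.9, -323. ]), array([259.9, 353. ]), 0.65, 1669.0)
w plain_ring_mid (array([452.7, -77.9]), array([145.9, 143.1]), 0.96, 2671.5)
s screen_ring_mid (array([ 559.4, -324.3]), array([182.2, 390.3]), 0.61, 1333.0)
s plain_ring_mid (array([451.7, -79. ]), array([238.2, 271. ]), 0.98, 548.5)
```

View pics/c.png

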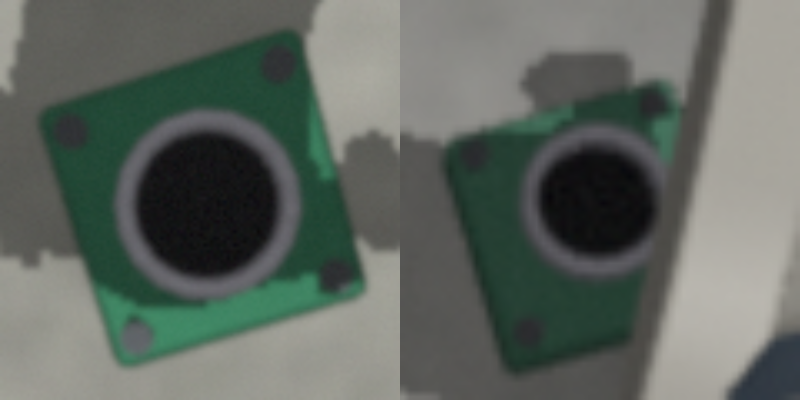

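Inlet axis is (636.2,-84.2) and the screen ring is at (559.7,-323). Next I'll move over the ring.

Emit:
move_arm:
  targets: [1,-17.75,-6.9,0,0,1,-17.75,-6.9,0,0,1,-17.75,-6.9,0,0,1,-17.75,-6.9,0,0,1,-17.75,-6.9,17,0,1,-17.75,-6.9,17,0,1,-17.75,-6.9,17,0,1,-17.75,-6.9,17,0,1,-17.75,-6.9,17,0,1,-17.75,-6.9,17,0]

```text
clock: 4.7
eef_pos: [560.8, -324.0, 61.8]
tcp_rot: [3.141, 0.0, 1.571]
contact_force: [0.9, -0.4, 0.2]
opening: 0.998
```

```bash
python3 - <<'E'
from h import *
s=r.sense(); print(s["eef_pos"].round(2),s["tcp_rot"].round(3))
f=r.grab_frame("wrist"); cv2.imwrite("pics/d_w.png",f["img"])
print(locate(f,"screen_ring_mid",(559.7,-323)))
E
```

```text
[ 560.79 -324.02   61.8 ] [3.141 0.    1.571]
(array([ 559.5, -323.1]), array([314.7, 256.4]), 0.77, 7451.0)
```

View pics/d_w.png

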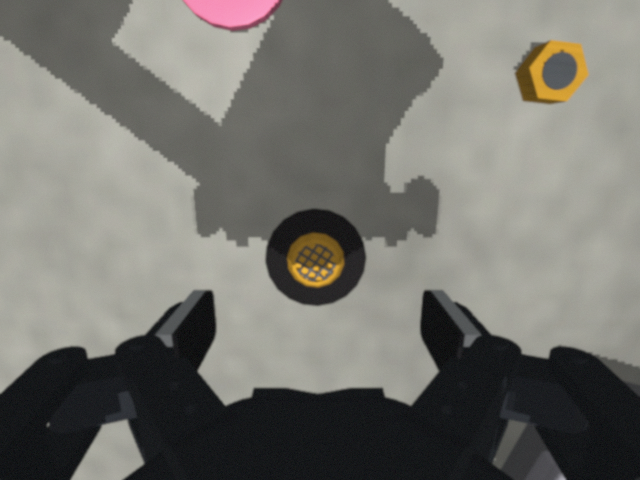

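The brass mesh is centred at (316,260) between the jaws. Now I'll lower to TCP z≈-1 and close.

Emit:
move_arm:
  targets: [1,0.1,-0.1,3,0,1,0.1,-0.1,5,0,1,0.1,-0.1,6.2,0,1,0.1,-0.1,6.2,0,-1,0.1,-0.1,6.2,0,-1,0.1,-0.1,6.2,0,-1,0.1,-0.1,6.2,0,-1,0.1,-0.1,6.2,0,-1,0.1,-0.1,6.2,0,-1,0.1,-0.1,6.2,0]
  squeeze: 40

```text
clock: 5.8
eef_pos: [560.4, -323.4, 1.2]
tcp_rot: [3.139, 0.001, 1.571]
contact_force: [-0.9, 1.7, 5.9]
opening: 0.678
```

```bash
python3 - <<'E'
from h import *
s=r.sense(); print(s["eef_pos"].round(2),s["tcp_rot"].round(3),s["contact_force"],s["opening"])
f=r.grab_frame("wrist"); cv2.imwrite("pics/e_w.png",f["img"])
print(locate(f,"screen_ring_mid",(559.7,-323)))
E
```

```text
[ 560.44 -323.42    1.19] [3.139e+00 1.000e-03 1.571e+00] [-0.91396489  1.67606533  5.93866711] 0.6779089329147513
(array([ 560.7, -323.2]), array([317.5, 302. ]), 0.84, 14629.5)
```

View pics/e_w.png

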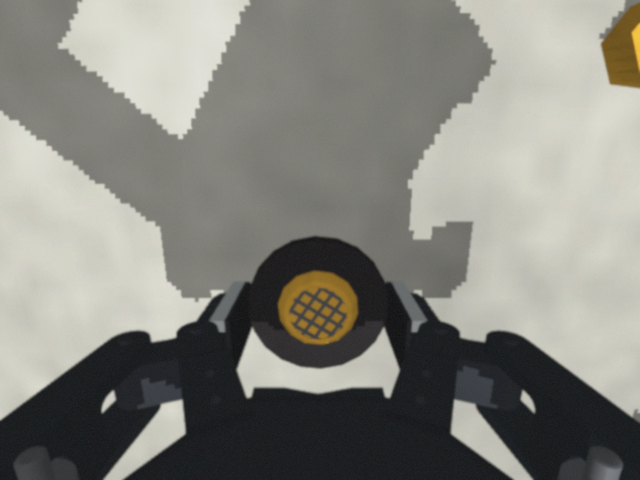

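Held firmly. I'll lift and carry it over the inlet.

Emit:
move_arm:
  targets: [-1,0,0,-3,0,-1,0,0,-8,0,-1,0,0,-13,0,-1,0,0,-13,0,-1,5,1.6,-13,0,-1,10,3.2,-13,0,-1,15,4.8,-13,0,-1,20,6.4,-13,0,-1,23.9,7.6,-13,0,-1,23.9,7.6,-13,0]

```text
clock: 6.9
eef_pos: [637.0, -78.3, 130.0]
tcp_rot: [3.139, -0.001, 1.576]
contact_force: [-0.3, -0.4, -1.0]
opening: 0.679
```

Emit:
move_arm:
  targets: [-1,0,0,0,0,-1,0,0,0,0,-1,0,0,0,0]

```text
clock: 7.2
eef_pos: [634.9, -85.2, 129.4]
tcp_rot: [3.142, 0.0, 1.57]
contact_force: [0.1, -0.3, -1.1]
opening: 0.682
```

```bash
cat >> h.py <<'E'
def look(tag,crop=None):
    s=r.sense(); print(s["eef_pos"].round(2),s["tcp_rot"].round(3),s["contact_force"].round(1),round(s["opening"],3),"t",s["clock"])
E
python3 - <<'E'
from h import *
look(0)
f=r.grab_frame("wrist"); cv2.imwrite("pics/f_w.png",f["img"])
f=r.grab_frame("scene"); cv2.imwrite("pics/f_s.png",cv2.resize(f["img"][180:350,220:440],None,fx=3,fy=3))
print(r.mark_of(f,"screen_ring_mid")[:1])
E
```

```text
[634.93 -85.23 129.4 ] [3.142 0.    1.57 ] [ 0.1 -0.3 -1.1] 0.682 t 7.2
[{'position': [450.4, -79.4, 7.6], 'conf': 0.63}]
```

View pics/f_w.png

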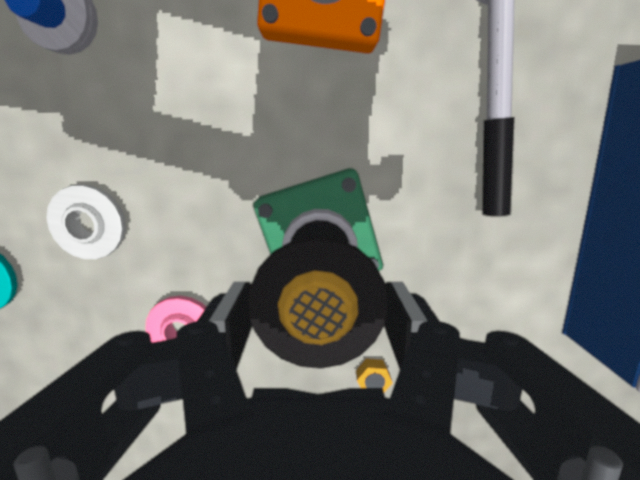

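View pics/f_s.png

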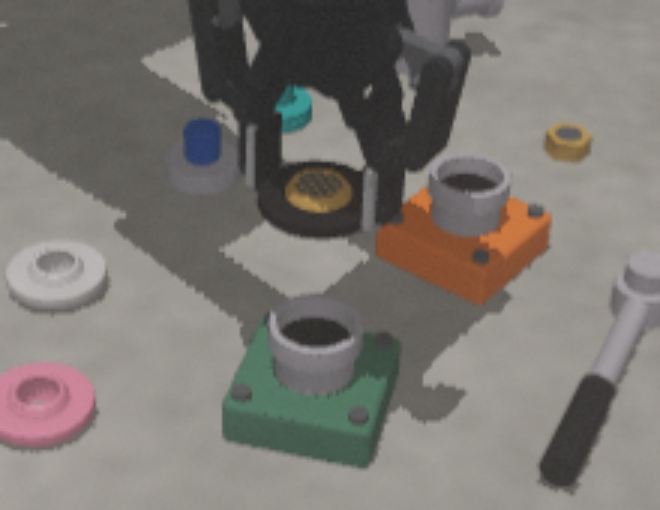

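Emit:
move_arm:
  targets: [-1,0.1,0.1,2,0,-1,0.1,0.1,4,0,-1,0.1,0.1,5.5,0,-1,0.1,0.1,6.3,0,-1,0.1,0.1,6.7,0,-1,0.1,0.1,7.0,0,-1,0.1,0.1,7.1,0,-1,0.1,0.1,7.1,0]

```text
clock: 8.15
eef_pos: [636.6, -82.8, 58.7]
tcp_rot: [3.141, 0.0, 1.571]
contact_force: [0.5, -0.3, 0.2]
opening: 0.676
```

```bash
python3 -c "
from h import *
look(0)"
```

```text
[636.58 -82.82  58.71] [3.141 0.    1.571] [ 0.5 -0.3  0.2] 0.676 t 8.15
```

Emit:
move_arm:
  targets: [-1,-0.1,0,0.1,0,-1,-0.1,0,0.2,0,-1,-0.1,0,0.3,0,-1,-0.1,0,0.3,0]

```text
clock: 8.55
eef_pos: [636.5, -83.8, 56.2]
tcp_rot: [3.141, 0.0, 1.571]
contact_force: [-2.6, 0.3, 6.7]
opening: 0.677
```

```bash
python3 -c "
from h import *
look(0)
f=r.grab_frame('scene'); cv2.imwrite('pics/g_s.png',cv2.resize(f['img'][210:350,250:430],None,fx=4,fy=4))
look(0)
"
```

```text
[636.54 -83.85  56.18] [3.141 0.    1.571] [-2.6  0.3  6.7] 0.677 t 8.55
[636.52 -83.87  56.15] [3.141 0.    1.571] [-2.5  0.3  6.2] 0.68 t 8.6
```

View pics/g_s.png

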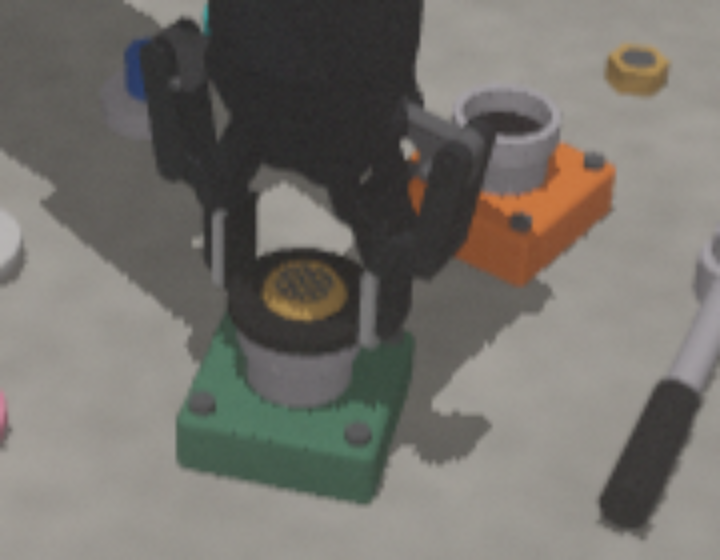

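The ring sits at the expected height with light contact. I'll release and rise toward the inlet viewing pose.

Emit:
move_arm:
  targets: [1,0,0,0,0,1,0,0,0,0,1,0,0,0,0,1,0,0,0,0,1,0,0,-4,0,1,0,0,-8,0,1,0,0,-13,0,1,-6,0,-17.4,0,1,-6,0,-17.4,0,1,-6,0,-17.4,0]

```text
clock: 9.6
eef_pos: [637.6, -146.4, 232.3]
tcp_rot: [3.137, 0.002, 1.569]
contact_force: [-0.0, 0.4, 0.0]
opening: 1.001
```

Emit:
move_arm:
  targets: [1,0,0,0,0,1,0,0,0,0]

```text
clock: 9.8
eef_pos: [635.5, -142.8, 227.8]
tcp_rot: [-3.139, -0.001, 1.572]
contact_force: [0.8, 0.5, -0.6]
opening: 1.001
```

```bash
python3 - <<'E'
from h import *
look(0)
MODEL["screen_ring_mid"]=np.vstack([circ(30,60),circ(30,68)])
w=r.grab_frame("wrist"); s=r.grab_frame("scene")
for n,f in (("w",w),("s",s)): print(n,locate(f,"screen_ring_mid",(636.2,-84.2)))
MODEL["tee"]=0
for n,f in (("w",w),("s",s)): print(n,[(m["conf"],np.round(m["position"],1)) for m in r.mark_of(f,"tee_mid")[:1]])
cv2.imwrite("pics/h.png",np.hstack([cv2.resize(w["img"][90:210,264:384],(400,400)),cv2.resize(s["img"][260:350,280:370],(400,400))]))
E
```

```text
[ 635.51 -142.82  227.84] [-3.139e+00 -1.000e-03  1.572e+00] [ 0.8  0.5 -0.6] 1.001 t 9.8
w (array([637.1, -83.8]), array([319.4, 152.3]), 0.64, 3762.0)
s (array([636.7, -85.8]), array([325.4, 285.2]), 0.56, 800.5)
w [(0.16, array([763.,  21.,  18.]))]
s [(0.89, array([499.9, 290.8,  46.1]))]
```

View pics/h.png

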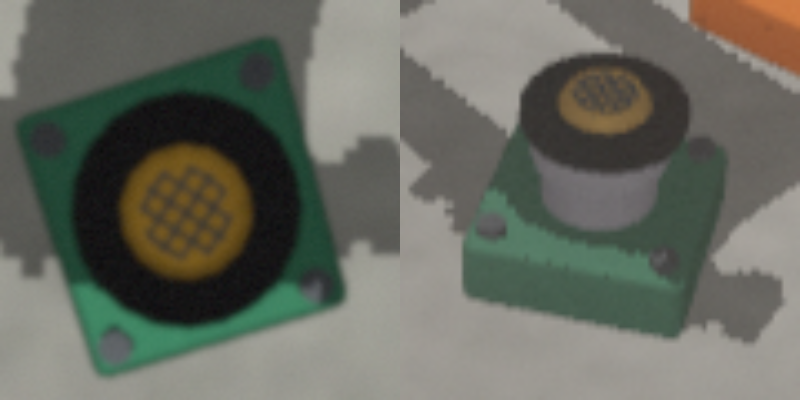

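The screen ring is seated and level at (636.8,-84.3). Next is the tee.

Emit:
move_arm:
  targets: [1,36.8,-13.4,-4,0,1,36.8,-13.4,-4,0,1,36.8,-13.4,-4,0,1,36.8,-13.4,-4,0,1,36.8,-13.4,-4,0,1,36.8,-13.4,-4,0,1,36.8,-13.4,-4,0,1,36.8,-13.4,-4,0,1,36.8,-13.4,-4,0,1,36.8,-13.4,-4,0]

```text
clock: 11.1
eef_pos: [501.7, 225.1, 269.3]
tcp_rot: [3.141, 0.0, 1.574]
contact_force: [-0.2, 0.1, -0.5]
opening: 1.004
```

```bash
python3 - <<'E'
from h import *
look(0)
w=r.grab_frame("wrist"); t=r.grab_frame("top")
cv2.imwrite("pics/i.png",w["img"])
for n,f in (("w",w),("t",t)): print(n,[(m["conf"],np.round(m["position"],1)) for m in r.mark_of(f,"tee_mid")[:1]])
for th in (40,55): print(dark(w,(501,290),20,100,40,th),dark(t,(501,290),20,100,15,th))
E
```

```text
[501.71 225.14 269.31] [3.141 0.    1.574] [-0.2  0.1 -0.5] 1.004 t 11.1
w []
t []
(array([500.9, 293.1]), array([316.4, 142.2]), np.int32(1439), 1686) (array([497.5, 308.1]), array([174.5, 263.4]), np.int32(36), 296)
(array([500.9, 293.2]), array([316.4, 142.1]), np.int32(1530), 1686) (array([497.1, 308.8]), array([174.1, 263.6]), np.int32(48), 296)
```

View pics/i.png

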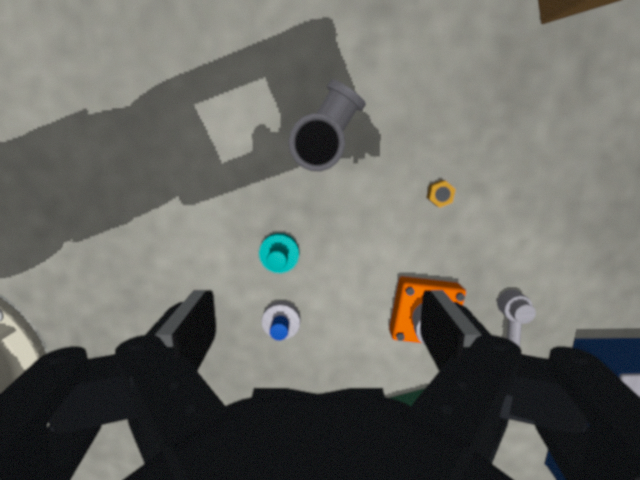

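Emit:
move_arm:
  targets: [1,6.8,-0.1,0,0,1,6.8,-0.1,0,0,1,6.8,-0.1,4,0,1,6.8,-0.1,8,0,1,6.8,-0.1,8,0,1,6.8,-0.1,8,0]

```text
clock: 11.9
eef_pos: [501.3, 291.4, 189.4]
tcp_rot: [-3.14, 0.001, 1.57]
contact_force: [1.2, 0.6, 0.7]
opening: 1.0
```

```bash
python3 - <<'E'
from h import *
look(0)
w=r.grab_frame("wrist")
cv2.imwrite("pics/j.png",w["img"])
for th in (40,55): print(dark(w,(501,293),20,100,50,th))
E
```

```text
[501.27 291.44 189.43] [-3.14e+00  1.00e-03  1.57e+00] [1.2 0.6 0.7] 1.0 t 11.9
(array([498.6, 306.5]), array([313.4, 220.8]), np.int32(474), 2478)
(array([498.5, 306.2]), array([313.2, 221.2]), np.int32(569), 2478)
```

View pics/j.png

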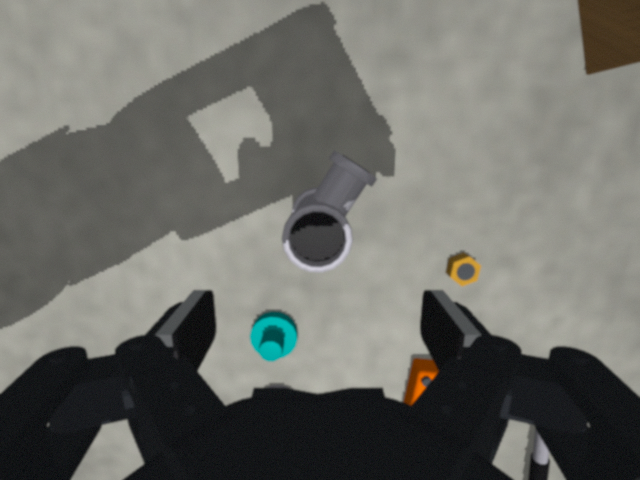

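```bash
python3 - <<'E'
from h import *
w=r.grab_frame("wrist"); look(0)
for q in ((500.9,293),(500.9,290)):
  p=proj(w,circ(20,100)+np.r_[q,0]); print(q,p.min(0),p.max(0))
  p=proj(w,circ(25,100)+np.r_[q,0]); print(q,p.min(0),p.max(0))
E
```

```text
[502.46 292.35 191.35] [ 3.139e+00 -1.000e-03  1.571e+00] [-0.   0.3  0.7] 1.002 t 12.0
(500.9, 293) [286.69691741 212.16911065] [343.5928142  267.02688184]
(500.9, 293) [279.58642192 204.97311077] [350.69938811 273.55708514]
(500.9, 290) [286.7965002  216.44964937] [343.50875748 270.95345442]
(500.9, 290) [279.70893711 209.300007  ] [350.59242044 277.44152979]
```

Emit:
move_arm:
  targets: [1,0.1,-0.1,4,0,1,0.1,-0.1,8,0,1,0.1,-0.1,10.6,0,1,0.1,-0.1,10.6,0,-1,0.1,-0.1,10.6,0,-1,0.1,-0.1,10.6,0,-1,0.1,-0.1,10.6,0,-1,0.1,-0.1,10.6,0,-1,0.1,-0.1,10.6,0,-1,0.1,-0.1,10.6,0]
  squeeze: 70

```text
clock: 13.0
eef_pos: [501.6, 294.2, 86.4]
tcp_rot: [3.138, -0.002, 1.571]
contact_force: [-2.0, -0.4, 12.3]
opening: 0.556
```

```bash
python3 - <<'E'
from h import *
w=r.grab_frame("wrist"); look(0)
cv2.imwrite("pics/k.png",w["img"])
s=r.grab_frame("scene"); cv2.imwrite("pics/k2.png",cv2.resize(s["img"][100:230,290:460],None,fx=4,fy=4))
for q in ((501,293),(501,290)):
  p=proj(w,circ(20,100)+np.r_[q,0]); print(q,p.min(0),p.max(0))
E
```

```text
[501.64 294.19  86.4 ] [ 3.138e+00 -2.000e-03  1.571e+00] [-3.1 -0.1 12.8] 0.555 t 13.05
(501, 293) [266.8245871  266.99239573] [363.80111926 355.12490904]
(501, 290) [267.1070005  274.08582662] [363.53436961 361.20322198]
```

View pics/k.png

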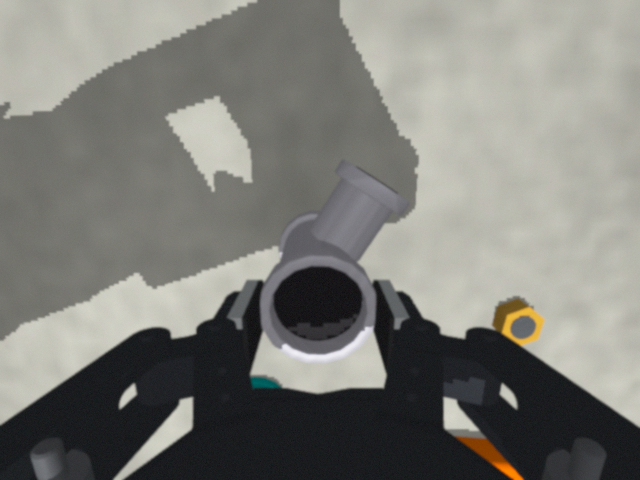

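View pics/k2.png

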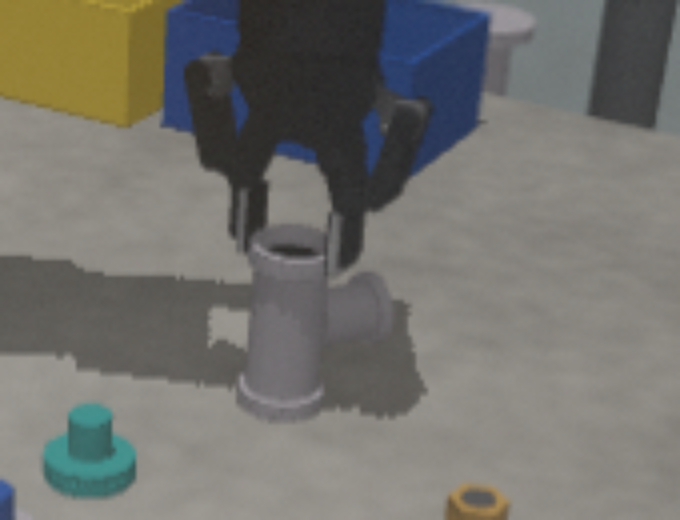

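The tee is held with its axis at the TCP. I'll lift and carry it.

Emit:
move_arm:
  targets: [-1,0,0,-2,0,-1,0,0,-5,0,-1,0,0,-9,0,-1,0,0,-13,0,-1,-3,1.1,-13.5,0,-1,-7,2.5,-13.5,0,-1,-11,4,-13.5,0,-1,-15,5.4,-13.5,0,-1,-19,6.8,-13.5,0,-1,-23,8.2,-13.5,0]

```text
clock: 14.1
eef_pos: [582.3, 61.5, 219.3]
tcp_rot: [3.141, -0.0, 1.571]
contact_force: [0.8, 0.2, -5.4]
opening: 0.552
```

Emit:
move_arm:
  targets: [-1,-4,1.4,0,0,-1,-8,2.8,0,0,-1,-12,4.2,0,0,-1,-14,5,0,0,-1,-14.9,5.3,0,0,-1,-14.9,5.3,0,0,-1,-14.9,5.3,0,0,-1,-14.9,5.3,0,0]

```text
clock: 14.9
eef_pos: [634.8, -84.4, 218.4]
tcp_rot: [-3.141, -0.0, 1.572]
contact_force: [-1.1, -0.2, -5.4]
opening: 0.553
```

```bash
python3 - <<'E'
from h import *
w=r.grab_frame("wrist"); look(0)
cv2.imwrite("pics/l.png",w["img"])
s=r.grab_frame("scene"); cv2.imwrite("pics/l2.png",cv2.resize(s["img"][130:350,220:440],None,fx=2.7,fy=2.7))
E
```

```text
[634.9  -84.42 218.42] [-3.141 -0.     1.573] [ 0.4 -0.1 -5.5] 0.548 t 14.95
```

View pics/l.png

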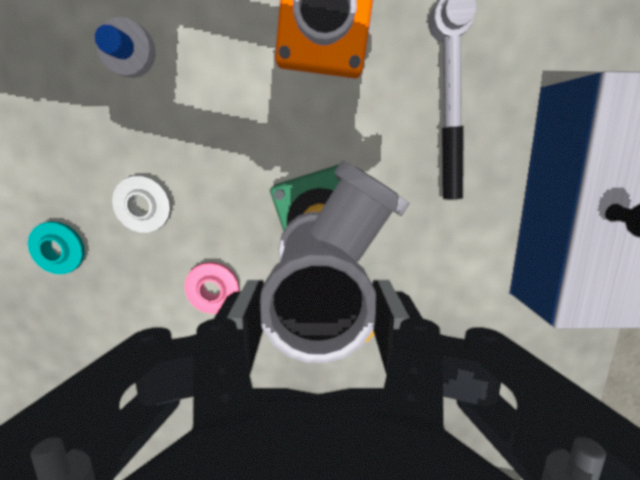

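View pics/l2.png

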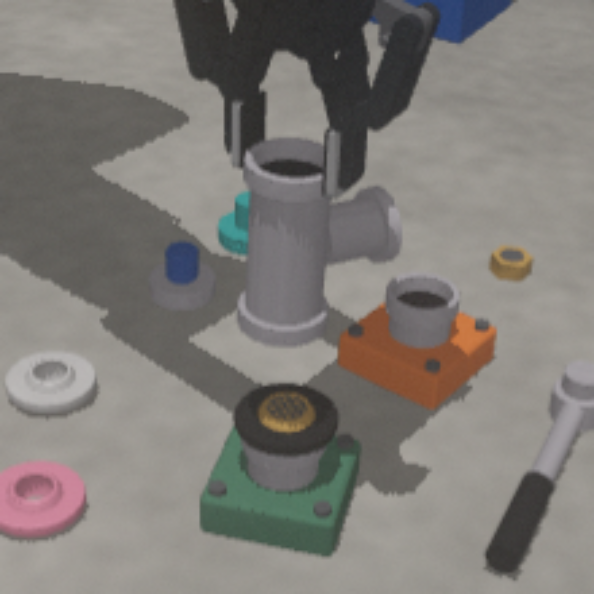

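Emit:
move_arm:
  targets: [-1,0,0.2,2,0,-1,0,0.2,3.5,0,-1,0,0.2,4.8,0,-1,0,0.2,5.5,0,-1,0,0.2,5.5,0,-1,0,0.2,5.5,0]

```text
clock: 15.6
eef_pos: [637.5, -85.8, 163.5]
tcp_rot: [3.141, 0.0, 1.571]
contact_force: [-0.7, 0.2, -5.3]
opening: 0.547
```

```bash
python3 - <<'E'
from h import *
look(0);s=r.grab_frame("scene"); look(0); cv2.imwrite("pics/m2.png",cv2.resize(s["img"][130:350,220:440],None,fx=2.7,fy=2.7))
E
```

```text
[637.48 -85.79 163.49] [3.141 0.    1.571] [-0.7  0.2 -5.3] 0.547 t 15.6
[637.74 -85.85 163.88] [3.141 0.    1.571] [-0.2  0.6 -4.9] 0.555 t 15.65
```

View pics/m2.png

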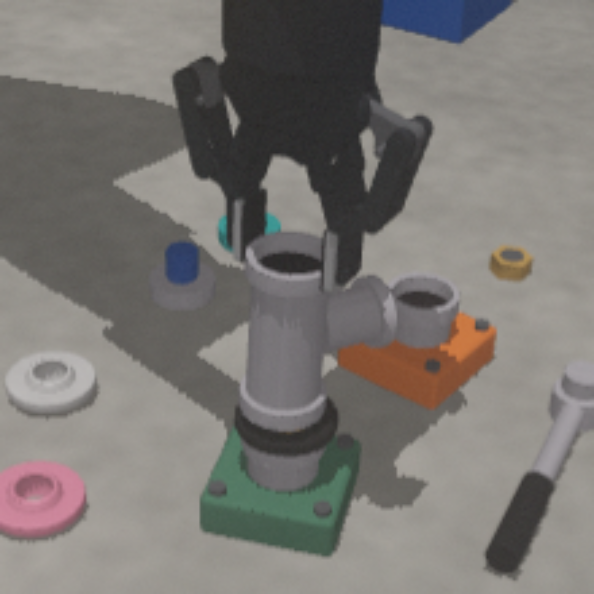

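Aligned. I'll lower gently with a small y correction.

Emit:
move_arm:
  targets: [-1,0.1,0,0.3,0,-1,0.1,0,0.5,0,-1,0.1,0,0.65,0,-1,0.1,0,0.8,0,-1,0.1,0,0.8,0]

```text
clock: 16.15
eef_pos: [637.1, -84.8, 155.0]
tcp_rot: [-3.141, -0.0, 1.571]
contact_force: [0.2, 0.5, -5.1]
opening: 0.555
```

Emit:
move_arm:
  targets: [-1,0,0,0.1,0,-1,0,0,0.15,0,-1,0,0,0.2,0,-1,0,0,0.2,0]

```text
clock: 16.55
eef_pos: [637.6, -85.2, 154.7]
tcp_rot: [3.141, 0.001, 1.571]
contact_force: [-4.7, -2.0, 6.4]
opening: 0.556
```

```bash
python3 - <<'E'
from h import *
look(0);s=r.grab_frame("scene"); look(0); cv2.imwrite("pics/n2.png",cv2.resize(s["img"][200:350,250:400],None,fx=4,fy=4))
E
```

```text
[637.57 -85.16 154.68] [3.141e+00 1.000e-03 1.571e+00] [-4.7 -2.   6.4] 0.556 t 16.55
[637.52 -85.17 154.63] [3.141e+00 1.000e-03 1.571e+00] [-4.  -1.8  7.2] 0.556 t 16.6
```

View pics/n2.png

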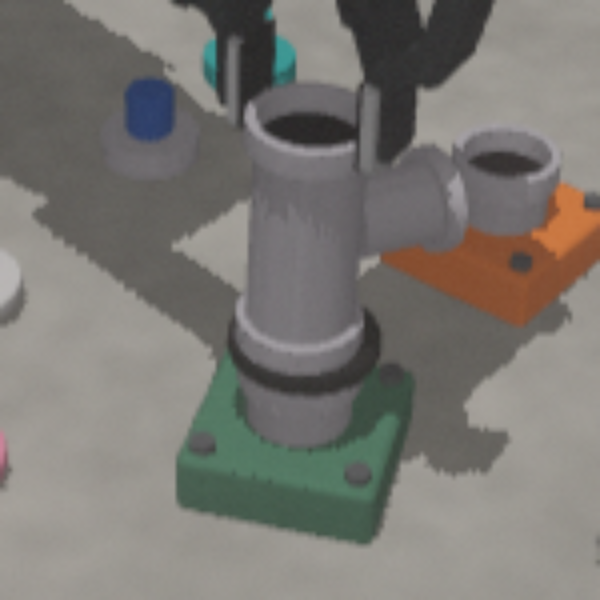

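It contacts at the expected height, so it is seated. I'll release and back off to a viewing pose.

Emit:
move_arm:
  targets: [1,0,0,0,0,1,0,0,0,0,1,0,0,0,0,1,0,0,0,0,1,0,0,-4,0,1,0,0,-8,0,1,-3,0,-12,0,1,-6,0,-16,0,1,-6,0,-16,0,1,-6,0,-16,0]

```text
clock: 17.6
eef_pos: [637.6, -145.4, 314.1]
tcp_rot: [3.14, 0.0, 1.57]
contact_force: [-0.3, -0.2, 0.1]
opening: 0.998
```

Emit:
move_arm:
  targets: [1,0,0,0,0,1,0,0,0,0]

```text
clock: 17.8
eef_pos: [636.6, -143.9, 311.5]
tcp_rot: [-3.139, -0.001, 1.572]
contact_force: [-0.8, 0.1, -0.2]
opening: 1.0
```

```bash
python3 - <<'E'
from h import *
look(0);s=r.grab_frame("scene"); w=r.grab_frame("wrist")
cv2.imwrite("pics/o.png",np.hstack([cv2.resize(s["img"][200:350,250:400],(400,400)),cv2.resize(w["img"][80:230,244:394],(400,400))]))
for n,f in (("w",w),("s",s)): print(n,[(m["conf"],np.round(m["position"],1)) for m in r.mark_of(f,"tee_mid")[:1]])
for th in (40,55): print(dark(w,(636.8,-84.4),20,168,45,th))
for q in ((636.8,-84.4),):
  p=proj(w,circ(20,168)+np.r_[q,0]); print(q,p.min(0),p.max(0))
E
```

```text
[ 636.62 -143.89  311.49] [-3.139e+00 -1.000e-03  1.572e+00] [-0.8  0.1 -0.2] 1.0 t 17.8
w []
s [(0.98, array([635.3, -89.1, 116.2]))]
(array([636.6, -86.8]), array([317.5, 156. ]), np.int32(1649), 1972)
(array([636.6, -86.8]), array([317.5, 156. ]), np.int32(1735), 1972)
(636.8, -84.4) [292.94548443 127.11473117] [342.41350343 177.91842414]
```

View pics/o.png

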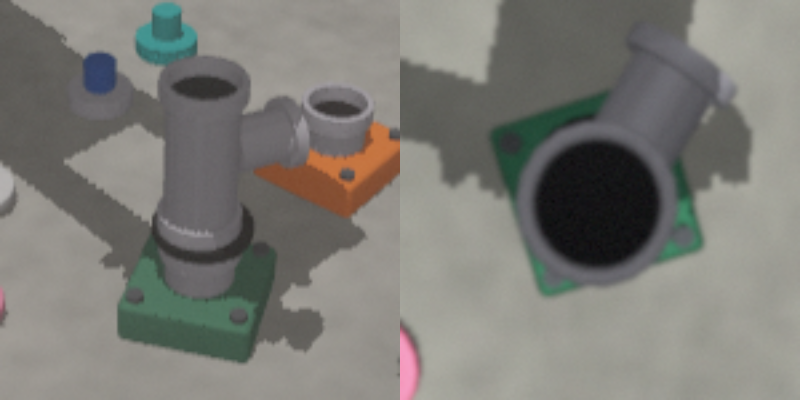

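```bash
python3 - <<'E'
from h import *
s=r.grab_frame("scene"); w=r.grab_frame("wrist"); out=[]
for f,x0,y0,n in ((s,265,210,130),(w,244,80,150)):
    k=4.6 if n==130 else 4; im=cv2.resize(f["img"][y0:y0+n,x0:x0+n],(400,400)); k=400/n
    for rad,z,c in ((25,168,(0,0,255)),(20,168,(0,255,255)),(25,68,(0,255,0)),(30,68,(255,0,0))):
        p=((proj(f,circ(rad,z)+np.r_[636.7,-85.2,0])-[x0,y0]+.5)*k).round().astype(int); cv2.polylines(im,[p],True,c,1)
    out.append(im)
cv2.imwrite("pics/p.png",np.hstack(out))
E
```

```text
(no output)
```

View pics/p.png

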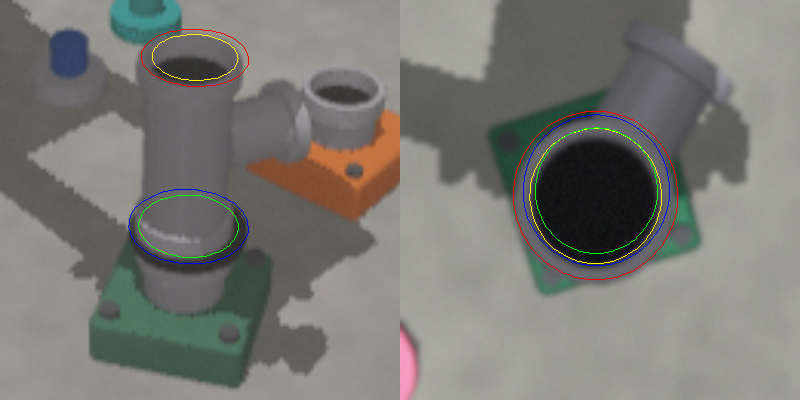

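Emit:
move_arm:
  targets: [1,6.6,-18.4,0,0,1,6.6,-18.4,0,0,1,6.6,-18.4,0,0,1,6.6,-18.4,5,0,1,6.6,-18.4,10,0,1,6.6,-18.4,15,0,1,6.6,-18.4,20,0,1,6.6,-18.4,25,0,1,6.6,-18.4,25,0,1,6.6,-18.4,25,0]

```text
clock: 19.1
eef_pos: [451.4, -78.5, 61.1]
tcp_rot: [-3.137, -0.001, 1.571]
contact_force: [0.4, 0.2, -0.5]
opening: 1.0
```

```bash
python3 - <<'E'
from h import *
look(0)
t=r.grab_frame("top"); s=r.grab_frame("scene"); w=r.grab_frame("wrist")
print(locate(w,"plain_ring_mid",(452.2,-78)))
print("top dark",[dark(t,(636.7,-85.2),20,168,18,th) for th in (40,55)])
cv2.imwrite("pics/q.png",np.hstack([cv2.resize(t["img"][165:245,320:400],(400,400)),cv2.resize(s["img"][210:340,265:395],(400,400))]))
cv2.imwrite("pics/q2.png",w["img"])
np.savez("q.npz",t=t["img"],s=s["img"],Kt=t["K"],Wt=t["world_to_cam"],Ks=s["K"],Ws=s["world_to_cam"])
E
```

```text
[451.39 -78.49  61.06] [-3.137e+00 -1.000e-03  1.571e+00] [ 0.4  0.2 -0.5] 1.0 t 19.1
(array([452.2, -77.1]), array([314.3, 254. ]), 0.92, 7440.0)
top dark [(array([612.9, -52.7]), array([353.4, 204.1]), np.int32(39), 320), (array([636.2, -86.6]), array([370.8, 192.7]), np.int32(259), 320)]
```

View pics/q.png

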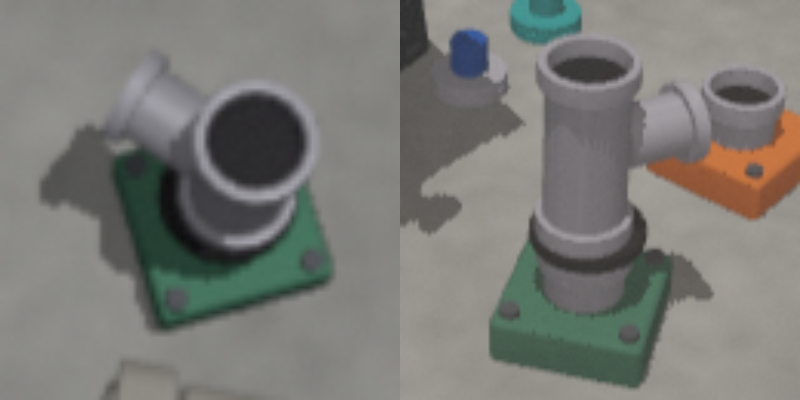

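View pics/q2.png

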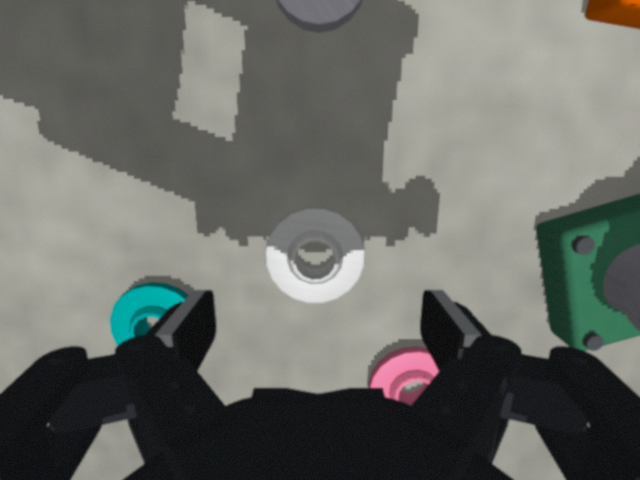

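```bash
python3 - <<'E'
from h import *
t=r.grab_frame("top"); s=r.grab_frame("scene"); out=[]
for f,x0,y0,n in ((s,275,215,120),(t,320,165,80)):
    im=cv2.resize(f["img"][y0:y0+n,x0:x0+n],(600,600),interpolation=cv2.INTER_CUBIC); k=600/n
    im2=im.copy()
    for rad,z,c in ((25,168,(0,0,255)),(20,168,(0,255,255)),(25,80,(0,255,0)),(25,68,(0,255,0)),(30,68,(255,0,0)),(25,60,(255,0,255))):
        p=((proj(f,circ(rad,z)+np.r_[636.4,-86.0,0])-[x0,y0]+.5)*k-.5).round().astype(int); cv2.polylines(im,[p],True,c,1)
    out.append(cv2.resize(np.vstack([im2,im]),(300,600),interpolation=cv2.INTER_AREA)); out.append(im) if 0 else None
    cv2.imwrite(f"pics/r{n}.png",im)
E
```

```text
(no output)
```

View pics/r120.png

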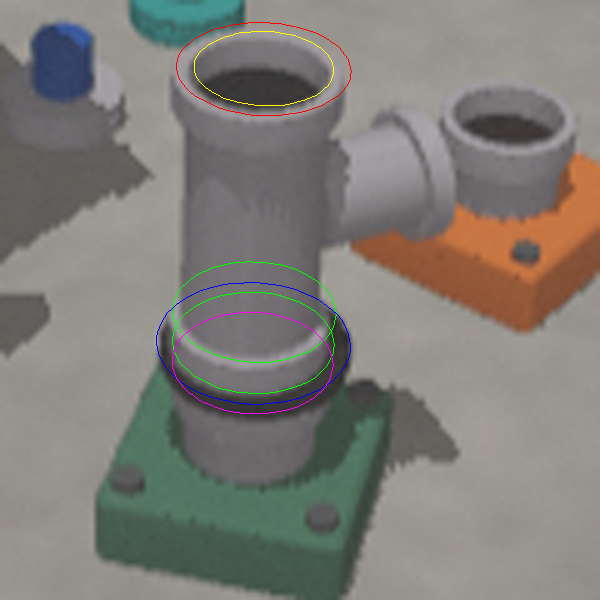

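View pics/r80.png

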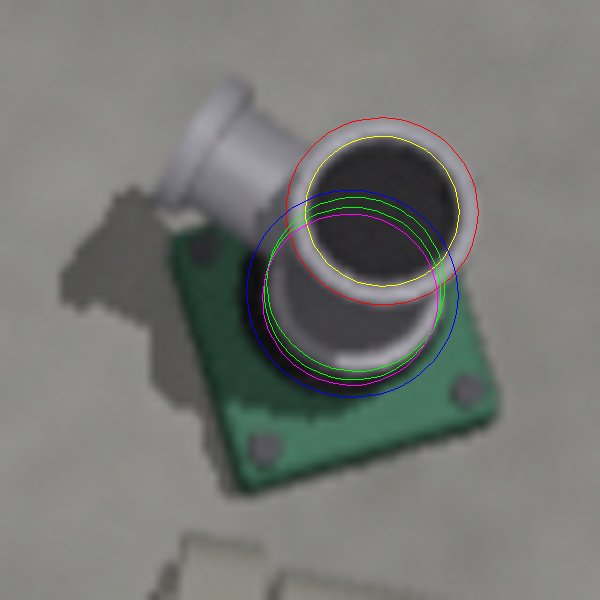

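The tee matches the upright model at about (636.3,-86.6) to within a pixel. The aluminium ring is centred at (314,254). I'll grasp it.

Emit:
move_arm:
  targets: [1,0.1,0.1,3,0,1,0.1,0.1,5,0,1,0.1,0.1,6.1,0,1,0.1,0.1,6.1,0,-1,0.1,0.1,6.1,0,-1,0.1,0.1,6.1,0,-1,0.1,0.1,6.1,0,-1,0.1,0.1,6.1,0,-1,0.1,0.1,6.1,0,-1,0.1,0.1,6.1,0]
  squeeze: 40

```text
clock: 20.4
eef_pos: [455.0, -78.0, 3.7]
tcp_rot: [3.14, 0.0, 1.571]
contact_force: [-2.0, 0.3, 9.7]
opening: 0.675
```

```bash
python3 - <<'E'
from h import *
look(0); w=r.grab_frame("wrist"); look(0)
print(locate(w,"plain_ring_mid",(452.2,-78)))
cv2.imwrite("pics/s.png",w["img"])
E
```

```text
[455.03 -78.02   3.72] [3.14  0.    1.571] [-2.   0.3  9.7] 0.675 t 20.4
[455.01 -78.02   3.71] [3.14  0.    1.571] [-1.8 -0.1 11.1] 0.675 t 20.45
(array([455.3, -77.2]), array([317.5, 298.1]), 0.86, 14145.5)
```

View pics/s.png

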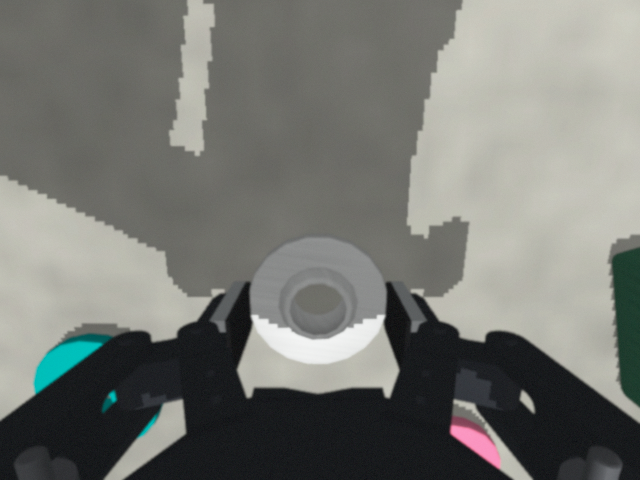

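Emit:
move_arm:
  targets: [-1,0,0,-3,0,-1,0,0,-8,0,-1,0,0,-13,0,-1,0,0,-18,0,-1,0,0,-23,0,-1,0,0,-23,0,-1,-0.2,4,-23,0,-1,-0.4,8,-23,0,-1,-0.6,12,-23,0,-1,-0.9,15,-23,0]

```text
clock: 21.5
eef_pos: [606.2, -86.8, 232.6]
tcp_rot: [3.14, 0.0, 1.571]
contact_force: [0.3, -0.7, -0.9]
opening: 0.676
```

Emit:
move_arm:
  targets: [-1,0,2,0,0,-1,0,3.1,0,0,-1,0,3.1,0,0,-1,0,3.1,0,0,-1,0,3.1,0,0]

```text
clock: 22.0
eef_pos: [634.2, -86.7, 232.4]
tcp_rot: [-3.141, -0.0, 1.571]
contact_force: [0.5, 0.3, -0.5]
opening: 0.672
```

```bash
python3 - <<'E'
from h import *
look(0); w=r.grab_frame("wrist"); s=r.grab_frame("scene"); look(0)
cv2.imwrite("pics/t.png",w["img"])
cv2.imwrite("pics/t2.png",cv2.resize(s["img"][150:350,220:420],None,fx=3,fy=3))
E
```

```text
[634.16 -86.73 232.42] [-3.141 -0.     1.571] [ 0.5  0.3 -0.5] 0.672 t 22.0
[634.49 -86.79 232.59] [-3.142  0.     1.571] [-0.2  0.3 -0.4] 0.673 t 22.1
```

View pics/t.png

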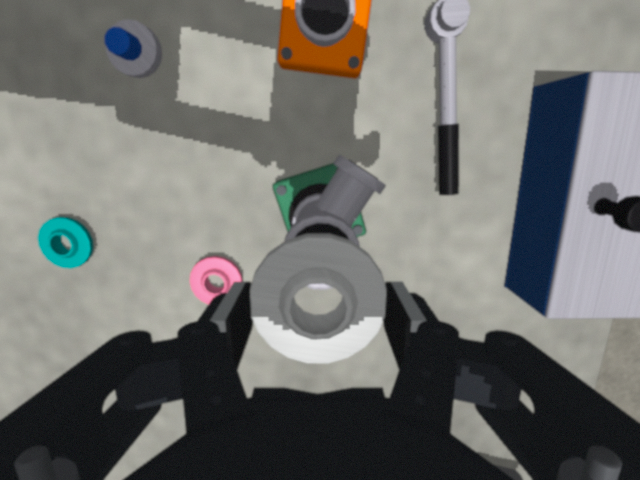

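View pics/t2.png

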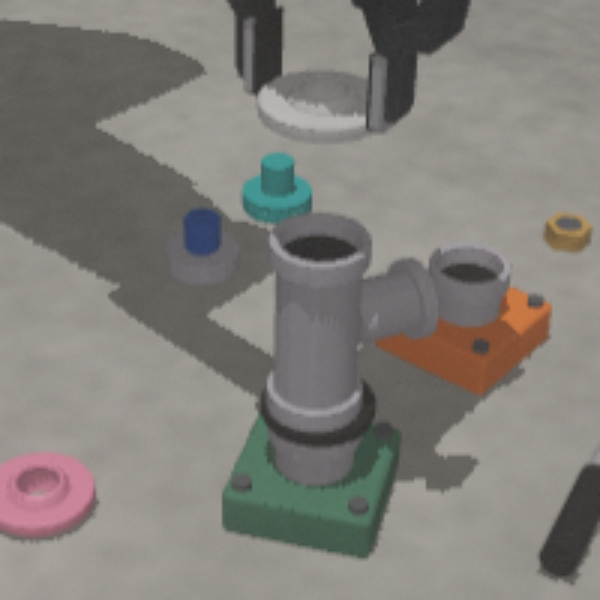

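Emit:
move_arm:
  targets: [-1,0,0.2,2,0,-1,0,0.2,3.5,0,-1,0,0.2,4.7,0,-1,0,0.2,5.4,0,-1,0,0.2,5.4,0,-1,0,0.2,5.4,0]

```text
clock: 22.7
eef_pos: [637.4, -86.8, 178.5]
tcp_rot: [3.141, 0.0, 1.571]
contact_force: [-0.4, 0.5, 0.1]
opening: 0.675
```

```bash
python3 - <<'E'
from h import *
look(0); s=r.grab_frame("scene"); look(0)
cv2.imwrite("pics/u2.png",cv2.resize(s["img"][190:310,260:400],None,fx=5,fy=5))
E
```

```text
[637.43 -86.81 178.5 ] [3.141 0.    1.571] [-0.4  0.5  0.1] 0.675 t 22.7
[637.66 -86.83 178.82] [3.141 0.    1.571] [-0.4 -0.6 -0.2] 0.677 t 22.75
```

View pics/u2.png

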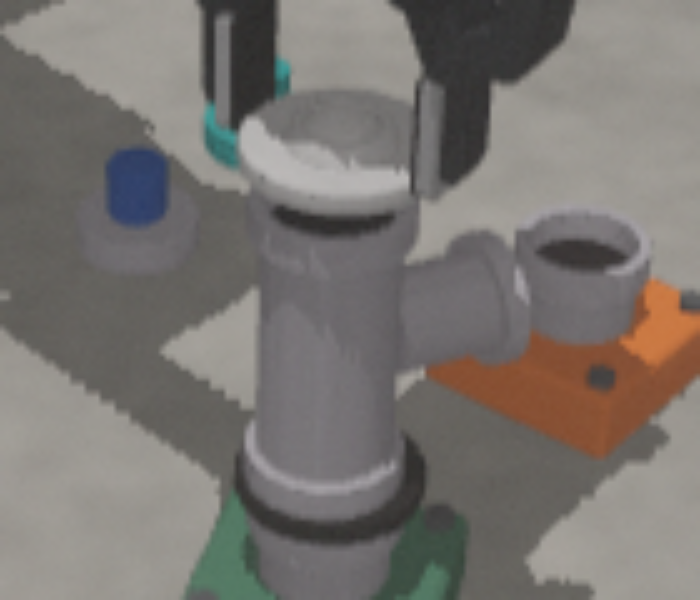

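Emit:
move_arm:
  targets: [-1,0,-0.1,0.3,0,-1,0,-0.1,0.6,0,-1,0,-0.1,0.8,0,-1,0,-0.1,0.95,0,-1,0,-0.1,0.95,0]

```text
clock: 23.25
eef_pos: [636.1, -86.8, 168.5]
tcp_rot: [-3.141, -0.0, 1.571]
contact_force: [-0.2, 0.6, -0.6]
opening: 0.671
```

Emit:
move_arm:
  targets: [-1,0,0,0.1,0,-1,0,0,0.2,0,-1,0,0,0.2,0]

```text
clock: 23.55
eef_pos: [636.5, -86.8, 166.9]
tcp_rot: [3.141, 0.0, 1.571]
contact_force: [0.5, 0.5, 0.2]
opening: 0.673
```

Emit:
move_arm:
  targets: [-1,0,0,0.1,0,-1,0,0,0.15,0,-1,0,0,0.15,0]

```text
clock: 23.85
eef_pos: [636.7, -86.9, 166.8]
tcp_rot: [3.14, 0.0, 1.571]
contact_force: [-2.7, 0.3, 11.0]
opening: 0.67
```

Contact is at 166.8, where 166.7 was expected. I'll release and look.

Emit:
move_arm:
  targets: [1,0,0,0,0,1,0,0,0,0,1,0,0,0,0,1,0,0,0,0,1,0,0,-4,0,1,0,0,-8,0,1,-3,0,-12,0,1,-6,0,-16,0,1,-6,0,-16,0,1,-6,0,-16,0]

```text
clock: 24.85
eef_pos: [636.5, -147.4, 326.0]
tcp_rot: [3.14, 0.0, 1.57]
contact_force: [-0.6, 0.8, -1.2]
opening: 1.004
```

Emit:
move_arm:
  targets: [1,0,0,0,0,1,0,0,0,0]

```text
clock: 25.05
eef_pos: [635.6, -145.9, 323.4]
tcp_rot: [-3.139, -0.001, 1.572]
contact_force: [-0.1, -0.2, 0.2]
opening: 0.996
```

```bash
python3 - <<'E'
from h import *
look(0);s=r.grab_frame("scene"); w=r.grab_frame("wrist")
MODEL["plain_ring_mid"]=np.vstack([circ(30,168),circ(30,176)])
for n,f in (("w",w),("s",s)): print(n,locate(f,"plain_ring_mid",(636.4,-86.6)))
cv2.imwrite("pics/v.png",np.hstack([cv2.resize(s["img"][200:350,250:400],(400,400)),cv2.resize(w["img"][80:230,244:394],(400,400))]))
print(locate(w,"cap_mid",(454.7,69)),locate(s,"cap_mid",(454.7,69)))
E
```

```text
[ 635.6  -145.9   323.43] [-3.139e+00 -1.000e-03  1.572e+00] [-0.1 -0.2  0.2] 0.996 t 25.05
w (array([637.1, -86.5]), array([319.2, 152. ]), 0.64, 4010.0)
s (array([ 644.3, -302.3]), array([232.1, 314.3]), 0.61, 795.5)
(array([454.5,  71.3]), array([166.5,  17.6]), 0.68, 1455.0) (array([453.9,  68.2]), array([286.6, 233.1]), 0.86, 393.5)
```

View pics/v.png

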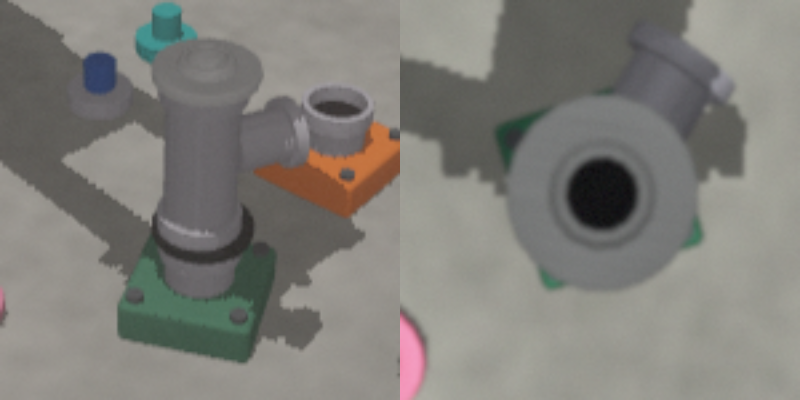

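The plain ring is seated at (637,-86.6). Now the cap.

Emit:
move_arm:
  targets: [1,21.5,-18.1,0,0,1,21.5,-18.1,0,0,1,21.5,-18.1,0,0,1,21.5,-18.1,0,0,1,21.5,-18.1,0,0,1,21.5,-18.1,0,0,1,21.5,-18.1,10,0,1,21.5,-18.1,15,0,1,21.5,-18.1,20,0,1,21.5,-18.1,24.5,0]

```text
clock: 26.35
eef_pos: [455.3, 68.4, 124.1]
tcp_rot: [3.14, -0.0, 1.572]
contact_force: [1.1, -1.0, 0.5]
opening: 1.001
```

Emit:
move_arm:
  targets: [1,0,0,0,0,1,0,0,0,0,1,0,0,0,0]

```text
clock: 26.65
eef_pos: [457.1, 68.4, 127.7]
tcp_rot: [3.138, -0.001, 1.571]
contact_force: [0.4, -0.5, 0.0]
opening: 0.999
```

```bash
python3 - <<'E'
from h import *
look(0); w=r.grab_frame("wrist"); t=r.grab_frame("top")
print(locate(w,"cap_mid",(454.7,69)))
cv2.imwrite("pics/w.png",w["img"])
E
```

```text
[457.08  68.39 127.73] [ 3.138e+00 -1.000e-03  1.571e+00] [ 0.4 -0.5  0. ] 0.999 t 26.65
(array([454.4,  70.9]), array([313. , 228.3]), 0.87, 3193.0)
```

View pics/w.png

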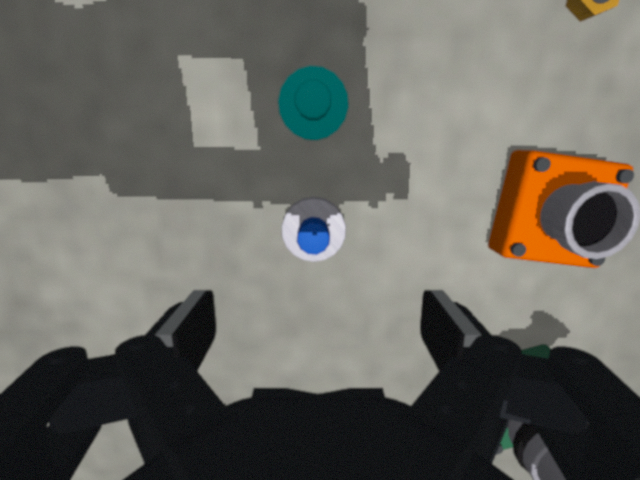

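Emit:
move_arm:
  targets: [1,0.2,-0.2,4,0,1,0.2,-0.2,7,0,1,0.2,-0.2,7,0,1,0.2,-0.2,7,0]

```text
clock: 27.2
eef_pos: [453.7, 70.2, 56.3]
tcp_rot: [3.141, -0.0, 1.571]
contact_force: [-0.3, -0.4, 0.9]
opening: 1.002
```

```bash
python3 - <<'E'
from h import *
look(0); w=r.grab_frame("wrist"); look(0)
print(locate(w,"cap_mid",(454.7,70)))
E
```

```text
[453.71  70.18  56.32] [ 3.141 -0.     1.571] [-0.3 -0.4  0.9] 1.002 t 27.2
[454.34  70.26  56.84] [ 3.14  -0.     1.571] [-0.2  0.4  1.1] 0.998 t 27.25
(array([454.5,  70.7]), array([318.3, 260.1]), 0.94, 5678.5)
```

Well aligned. I'll go down to TCP z≈19 and close on the knob.

Emit:
move_arm:
  targets: [1,0,0,2.5,0,1,0,0,3.7,0,1,0,0,3.7,0,-1,0,0,3.7,0,-1,0,0,3.7,0,-1,0,0,3.7,0,-1,0,0,3.7,0,-1,0,0,3.7,0,-1,0,0,3.7,0,-1,0,0,3.7,0]
  squeeze: 40

```text
clock: 28.3
eef_pos: [453.5, 70.2, 18.9]
tcp_rot: [3.141, -0.0, 1.571]
contact_force: [-1.7, 0.1, 7.1]
opening: 0.265
```

```bash
python3 - <<'E'
from h import *
look(0); w=r.grab_frame("wrist"); look(0)
print(locate(w,"cap_mid",(454.7,70)))
cv2.imwrite("pics/x.png",w["img"])
E
```

```text
[453.47  70.19  18.86] [ 3.141 -0.     1.571] [-1.7  0.1  7.1] 0.265 t 28.3
[453.48  70.19  18.86] [ 3.141 -0.     1.571] [-0.2  0.4  8.1] 0.262 t 28.35
(array([453.7,  73. ]), array([317.3, 281.4]), 0.72, 6655.0)
```

View pics/x.png

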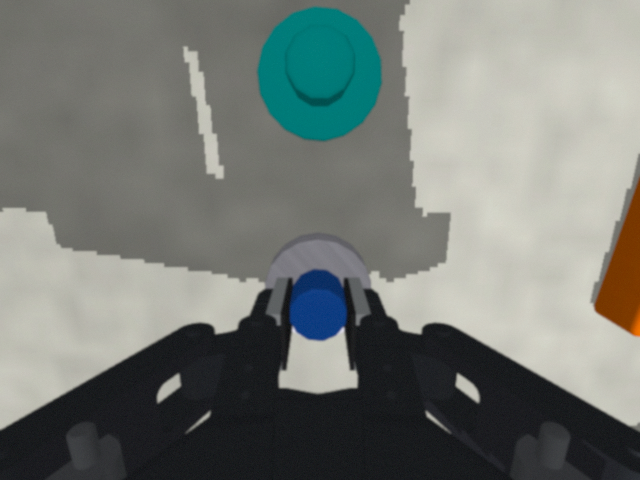

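Emit:
move_arm:
  targets: [-1,0,0,-3,0,-1,0,0,-7,0,-1,0,0,-12,0,-1,0,0,-17,0,-1,0,0,-22,0,-1,0,0,-24.5,0,-1,-2,2.3,-24.5,0,-1,-4.5,5.3,-24.5,0,-1,-7.5,8.8,-24.5,0,-1,-10.5,12.3,-24.5,0]

```text
clock: 29.4
eef_pos: [577.0, -35.9, 263.3]
tcp_rot: [-3.141, -0.0, 1.572]
contact_force: [0.9, 0.7, -1.6]
opening: 0.263
```

Emit:
move_arm:
  targets: [-1,-3,3.5,0,0,-1,-4.5,5.2,0,0,-1,-5.2,6.1,0,0,-1,-5.2,6.1,0,0,-1,-5.2,6.1,0,0,-1,-5.2,6.1,0,0]

```text
clock: 30.0
eef_pos: [636.3, -85.7, 263.4]
tcp_rot: [-3.141, -0.0, 1.572]
contact_force: [0.4, -0.5, -1.2]
opening: 0.262
```

```bash
python3 - <<'E'
from h import *
look(0); w=r.grab_frame("wrist"); s=r.grab_frame("scene"); look(0)
cv2.imwrite("pics/y.png",np.hstack([cv2.resize(w["img"][150:400,195:445],(400,400)),cv2.resize(s["img"][150:350,220:420],(400,400))]))
E
```

```text
[636.27 -85.71 263.4 ] [-3.141 -0.     1.572] [ 0.4 -0.5 -1.2] 0.262 t 30.0
[636.59 -85.87 263.64] [ 3.142 -0.     1.572] [-0.5  0.1 -1.5] 0.264 t 30.1
```

View pics/y.png

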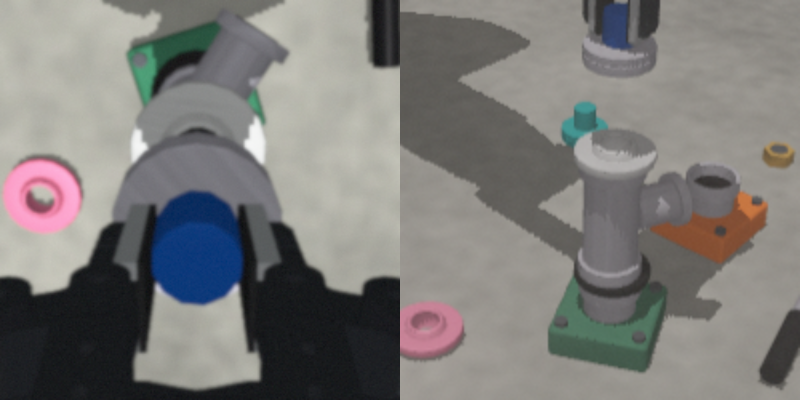

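Emit:
move_arm:
  targets: [-1,-0.1,0,2,0,-1,-0.1,0,3.8,0,-1,-0.1,0,5,0,-1,-0.1,0,5.8,0,-1,-0.1,0,5.8,0,-1,-0.1,0,5.8,0]

```text
clock: 30.7
eef_pos: [637.6, -87.7, 205.8]
tcp_rot: [3.141, 0.0, 1.571]
contact_force: [-0.4, 0.4, -1.9]
opening: 0.263
```

```bash
python3 - <<'E'
from h import *
look(0); s=r.grab_frame("scene"); look(0)
cv2.imwrite("pics/z.png",cv2.resize(s["img"][180:300,265:385],(600,600)))
E
```

```text
[637.55 -87.72 205.84] [3.141 0.    1.571] [-0.4  0.4 -1.9] 0.263 t 30.7
[637.77 -87.79 206.11] [3.14  0.    1.571] [-0.9 -1.  -1.1] 0.263 t 30.75
```

View pics/z.png

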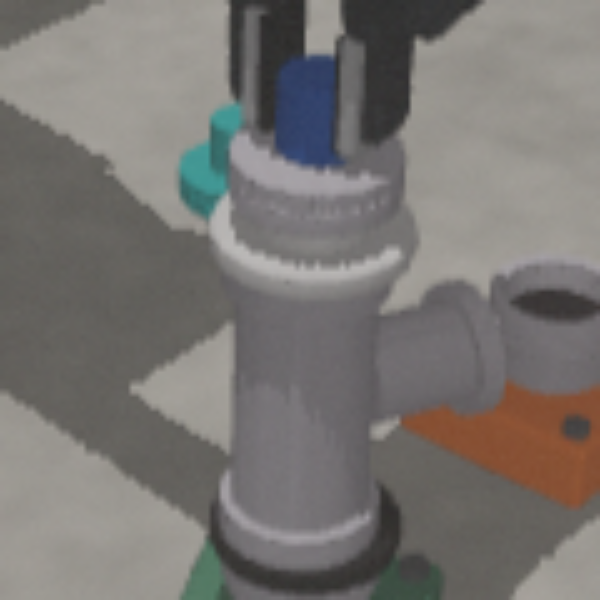

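Emit:
move_arm:
  targets: [-1,0.1,0,0.3,0,-1,0.1,0,0.6,0,-1,0.1,0,0.8,0,-1,0.1,0,0.9,0,-1,0.1,0,0.9,0]

```text
clock: 31.25
eef_pos: [637.2, -86.8, 196.1]
tcp_rot: [-3.141, -0.0, 1.571]
contact_force: [0.4, -0.1, -0.6]
opening: 0.267
```

Emit:
move_arm:
  targets: [-1,0,0,0.1,0,-1,0,0,0.2,0,-1,0,0,0.2,0]

```text
clock: 31.55
eef_pos: [637.6, -86.8, 194.9]
tcp_rot: [3.141, 0.0, 1.571]
contact_force: [-1.1, -0.6, 3.5]
opening: 0.262
```

Emit:
move_arm:
  targets: [-1,0,0,0.07,0,-1,0,0,0.07,0]

```text
clock: 31.75
eef_pos: [637.8, -86.9, 194.9]
tcp_rot: [3.14, 0.0, 1.571]
contact_force: [-1.9, 0.6, 8.9]
opening: 0.262
```

```bash
python3 - <<'E'
from h import *
look(0); s=r.grab_frame("scene"); look(0)
cv2.imwrite("pics/aa.png",cv2.resize(s["img"][180:300,265:385],(600,600)))
E
```

```text
[637.76 -86.88 194.85] [3.14  0.    1.571] [-1.9  0.6  8.9] 0.262 t 31.75
[637.75 -86.85 194.84] [3.14  0.    1.571] [-3.1  0.2  8.6] 0.262 t 31.8
```

View pics/aa.png

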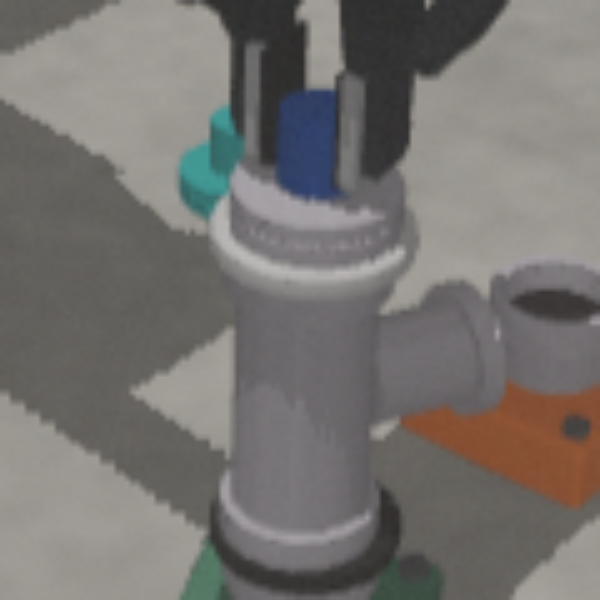

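The cap is seated at the expected height. I'll release, rise and clear.

Emit:
move_arm:
  targets: [1,0,0,0,0,1,0,0,0,0,1,0,0,0,0,1,0,0,0,0,1,0,0,0,0,1,0,0,-4,0,1,0,0,-8,0,1,0,0,-12,0,1,-5,0,-14,0,1,-8,0,-14,0]

```text
clock: 32.8
eef_pos: [638.8, -168.1, 337.7]
tcp_rot: [3.136, 0.002, 1.573]
contact_force: [0.6, 0.1, 0.1]
opening: 1.0
```

Emit:
move_arm:
  targets: [1,-4,-10,0,0,1,-4,-10,0,0,1,-4,-10,0,0,1,-4,-10,0,0,1,-4,-10,0,0]

```text
clock: 33.3
eef_pos: [538.2, -206.7, 334.0]
tcp_rot: [3.14, 0.0, 1.571]
contact_force: [-0.2, -0.3, 0.1]
opening: 0.998
```

```bash
python3 - <<'E'
from h import *
look(0); s=r.grab_frame("scene"); w=r.grab_frame("wrist"); t=r.grab_frame("top")
cv2.imwrite("pics/ab.png",np.hstack([cv2.resize(s["img"][190:340,250:400],(600,600))]))
cv2.imwrite("pics/ac.png",s["img"]); cv2.imwrite("pics/ad.png",w["img"])
E
```

```text
[ 538.24 -206.71  333.95] [3.14  0.    1.571] [-0.2 -0.3  0.1] 0.998 t 33.3
```

View pics/ab.png

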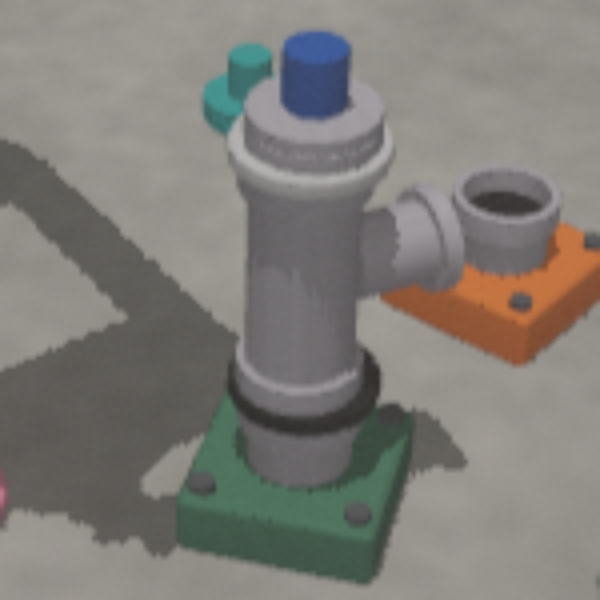

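View pics/ac.png

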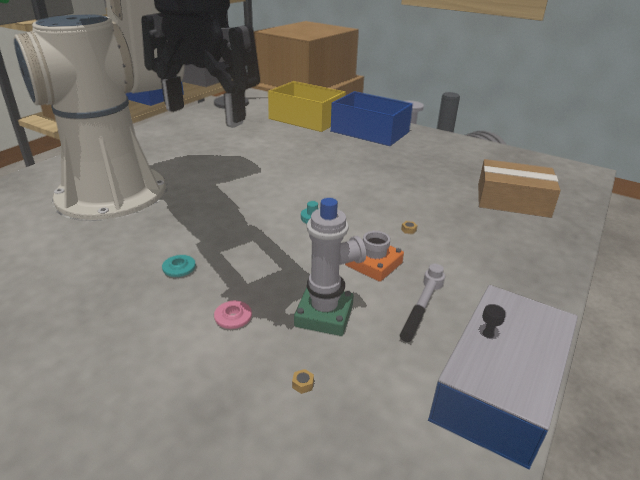

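View pics/ad.png

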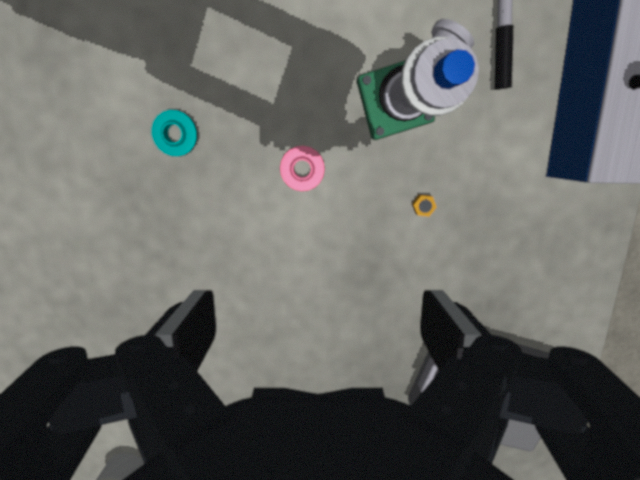

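The scene crop shows the full stack: knob at (329,209), tee, black ring and green base at (325,310). I'll do one numeric check of uprightness before handing in.

```bash
python3 - <<'E'
from h import *
for cam,x0,y0,n in (("scene",265,190,150),("top",325,160,80)):
    f=r.grab_frame(cam); im=cv2.resize(f["img"][y0:y0+n,x0:x0+n],(600,600),interpolation=cv2.INTER_CUBIC); k=600/n
    for rad,z,c in ((12,214,(0,0,255)),(25,190,(0,255,255)),(30,176,(0,255,0)),(25,80,(255,255,0)),(30,60,(255,0,0))):
        p=((proj(f,circ(rad,z)+np.r_[636.6,-86.0,0])-[x0,y0]+.5)*k-.5).round().astype(int); cv2.polylines(im,[p],True,c,1)
    cv2.imwrite(f"pics/ae_{cam}.png",im)
E
```

```text
(no output)
```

View pics/ae_scene.png

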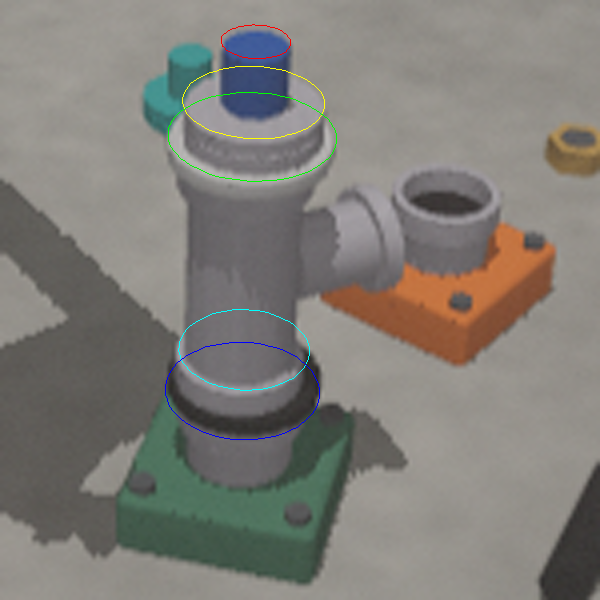

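View pics/ae_top.png

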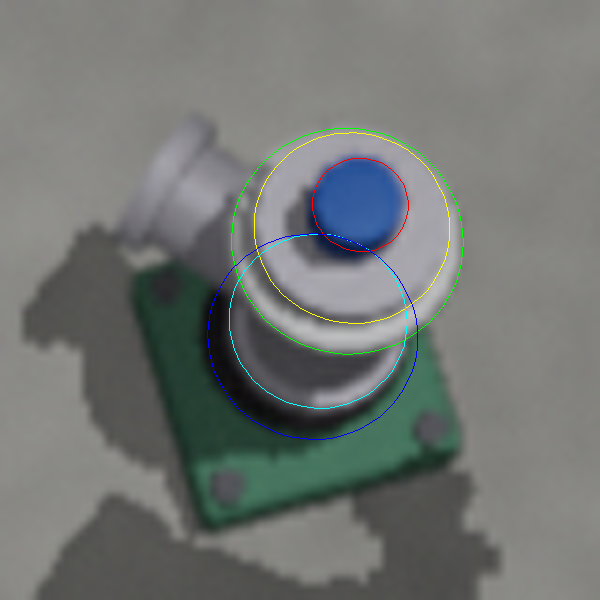

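```bash
python3 -c "
from h import *
look(0); print(r.sign_off())"
```

```text
[ 538.12 -206.29  333.26] [-3.141 -0.     1.572] [-0.  -0.1 -1. ] 0.997 t 33.55
the job is handed in; nothing more can be done
None
```

The inlet stack on the green port is finished and handed in at 33.6 s. From the bottom it is: screen ring, upright tee, aluminium ring, blue-knob cap. The gripper is open and well clear of the stack.

**Seating:** each part met contact at about the height worked out for full seating. The largest gap was about 0.3 mm, and the contact readings at the call ends were 13 N or less.

**Last checks:** outlines of a level stack drawn over the final scene and top pictures match to about 1–1.5 pixels, with no visible gaps or tilt.

**Disagreements:**
- The tee and upper parts measured about 2 mm to the −y side of the screen ring, which is within the spigot clearance.
- The pictures put the tee's top about 1 mm to the −y side of its foot, which is within the measuring error.
- In the scene picture, the stack top draws about 1 pixel lower than the outline.

**Bystanders:** the orange port is empty. I never reached for the wrench, the nuts, the pink and turquoise rings or the turquoise cap, and they look unmoved.

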